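Test the nozzle holders in the rack with console and probe

TASK

Test the nozzle holders in the rack: first click the console's selector two places clockwise from off, then turn the dial to 6 on its 0-to-10 scale. With these settings kept, take the probe and touch its steel tip to the near end face of every holder in turn, from left to right, pressing lightly against it for half a second and leaving the holders in their cradles. Finally lay the probe back in the middle of the rubber mat, turn the dial back to 0 and click the selector back to off.

Things in the scene. Friction and masses are not known exactly. Their poses are not given: they have to be found in the camera images.
- console: grey metal test console, 130 mm deep (its x) x 210 mm wide (its y) x 45 mm high, fixed; origin in the middle of its underside; x points away from the robot, y to the left. On its black top stand two rotary controls with upright axes: the dial (left, at console y +52 mm, x 0) and the selector (right, y -52 mm, x 0).
- dial (a joint): left control, a continuous knob that stays where it is left (friction 0.05 N m). Turns clockwise seen from above from 0 to 4.712 rad, stops at both ends. Scale of 11 white ticks for 0 to 10, 0.4712 rad apart; 0, 5 and 10 are longer; scale 6 is at 2.827 rad. The white pointer line on its bar points, in console axes, along (-cos a, sin a) with a = 0.785 + joint value (at 0: to the left-front).
- dial_grip (a point): point on the dial's axis, 66 mm above the bench, at mid-height of its grey grip bar (48 mm long, 13 mm wide, from 52 to 80 mm above the bench, the white pointer line on its top toward one end); the bar stands on a black disc of 54 mm diameter whose top is 52 mm above the bench; turns with the dial
- selector (a joint): right control, a detented selector: four places marked by white ticks, one click (0.524 rad, 30 degrees) apart: off at 0 (tick with a round white dot), then 0.524, 1.047, 1.571 rad clockwise seen from above, stops just past the ends. It snaps to the nearest place when let go; a click takes under 0.1 N m. Pointer direction as for the dial, a = 0.785 + joint value.
- selector_grip (a point): point on the selector's axis, 66 mm above the bench, at mid-height of its grip bar; bar, disc and white pointer line are the same as the dial's; turns with the selector
- rack: aluminium rack, 125 mm deep (x) x 200 mm wide (y), 70 mm high at its back stop, fixed; a tall green cabinet stands close behind it (front at world x = 0.70, y from -0.25 to 0.07); origin in the middle of its underside, x away from the robot, y to the left. Four cradles side by side at rack y = +69, +23, -23, -69 mm, floors 42 mm and tops of the teeth 58 mm above the bench; some may be empty.
- mat: grey ribbed rubber mat, 160 x 110 mm, 3 mm thick, fixed to the bench behind and left of the vice; origin in the middle of its underside, x along its long side
- probe: hand test probe, no lead, 80 g: black square handle 90 mm long, 20 x 20 mm, a grey collar flush with its front end, a thin sprung steel tip in front. Origin in the middle of the handle, x along it to the tip (point 95 mm from the origin); an end cap reaches 57 mm behind the origin. It starts flat on the mat, origin 13 mm above the bench, and lies as well on any handle side.
- probe_tip: the steel tip of the probe, sprung: it gives way up to 8 mm into the handle (0.5 N at the start, 2.5 N fully in) and springs out again; origin at the very point, x as the probe's; 7 mm diameter, stands out 47 mm
- holder_1: steel injector nozzle holder (stepped round body), 118 mm long, 160 g, lying loose in the first (leftmost) cradle along the rack's x against the back stop; may be absent. Origin in the middle of its underside, 42 mm above the bench; its y axis away from the robot (rack x). Its near end face is 59 mm from the origin, 16 mm wide, 19 mm high, centred 51 mm above the bench.
- holder_2: steel injector nozzle holder (stepped round body), 120 mm long, 160 g, lying loose in the second cradle along the rack's x against the back stop; may be absent. Origin in the middle of its underside, 42 mm above the bench; its y axis away from the robot (rack x). Its near end face is 60 mm from the origin, 16 mm wide, 19 mm high, centred 51 mm above the bench.
- holder_3: steel injector nozzle holder (stepped round body), 122 mm long, 160 g, lying loose in the third cradle along the rack's x against the back stop; may be absent. Origin in the middle of its underside, 42 mm above the bench; its y axis away from the robot (rack x). Its near end face is 61 mm from the origin, 16 mm wide, 19 mm high, centred 51 mm above the bench.
- holder_4: steel injector nozzle holder (stepped round body), 121 mm long, 160 g, lying loose in the fourth (rightmost) cradle along the rack's x against the back stop; may be absent. Origin in the middle of its underside, 42 mm above the bench; its y axis away from the robot (rack x). Its near end face is 60 mm from the origin, 16 mm wide, 19 mm high, centred 51 mm above the bench.

How it is judged:
By the outcome, as a careful person would: the job done as asked, in the order asked, and still so for the second after the job is handed in, with the robot touching nothing.
Of holder_1, holder_2, holder_3, holder_4 only 2 to 4 are there at a start; the rules pass over those that are not, and their reading is None.
At some moment in a run one of probe, drift_punch may be knocked a few centimetres aside while the robot is not near it.
Once in a run the grip may slacken for a moment while it holds something.
It also fails if it takes over 210 s, if anything falls off the work surface, if the arm or the gripper's body presses on something with over 40 N, if the wrist force passes 120 N, or if a joint passes its speed limit or range.

ROBOT

A 6-joint arm with a two-finger parallel gripper is mounted at the origin on a cart in front of the work surface, level with it; the furniture and walls round the work are solid. World frame = base frame: x ahead of the robot, y to its left, z up, the work surface at z = 0. Lengths are in mm, angles in rad, forces in N, time in s.
With the tool pointing down it reaches from about 400 to 925 mm from the base axis. Payload 12.5 kg.
Tool frame: the origin (TCP) lies at the very end of the fingers, on their centre line; the grasp point (between the pads) lies 19 mm behind it; z points along the fingers, y is the direction in which the jaws open and shut (so a half turn about z gives the same grasp; the last joint's range is limited). The gripper opens to 95 mm and grips with 3 to 60 N. Pads are 20 mm wide; open, the fingers measure 119 mm over their backs; the gripper's body (75 mm by 180 mm) begins 59 mm behind the grasp point.
Start: joints at [-1.349, 0.491, 1.559, -0, 1.092, -0.106], TCP at [201.249, -591.731, 214.661] pointing down, gripper open.
Joint ranges: [-3.1, 3.1], [-0.84, 2.19], [0.05, 2.79], [-1.13, 4.28], [0.06, 2.93], [-2.69, 2.69]. Speed limits (rad/s): [2.22, 2.22, 2.79, 3.14, 3.14, 3.14].

INTERFACE

Orientations are given as [roll, pitch, yaw] about the fixed x, y, z axes, in that order (R = Rz(yaw) Ry(pitch) Rx(roll)).
In Python, from cell import env gives the robot as it stands. The module is installed in compiled form; this text tells all that it offers.
- The arm moves only by the tool arm_command, never from a script. Its argument "deltas" is a list that holds one entry, the list of rows, each a list of 5 numbers: the closure, from 0 (fully open) to 1 (shut), then the shift along the world's x, y, z as a fraction of full scale, then the turn about the world's z as a fraction of full scale. In form: [[[grip, dx, dy, dz, twist], ...]]. A call has 1 to 12 rows; each row shifts and turns the pose as measured when the row begins; what a row does not reach is not made up. Full scale, the value 1, is 100 mm for a shift and pi/4 rad for a turn. A row lasts 1/12 s, in which the tool goes at most 41.7 mm and 7.16 degrees, less where a joint would pass 70% of its speed; a pose out of reach is approached as far as the arm can. A call with a number of a shift or a turn outside -1 to 1 is refused whole. A call with a gripper value outside its range is refused whole. The fingers move at their own pace and stop on an object; the grip force is fixed at half the most. Time passes only in rows, so rows that do not move let the fingers close. It gives the time, the measured TCP pose, the force and the opening at its end, in the units of the state.
- env.state(): the state, without advancing time (a new reading comes with each control period).
- env.read_camera(name): name is "side" or "top" or "wrist"; returns a dict with "frame" (420x560x3 uint8, red, green, blue), "fx", "fy", "cx", "cy" (pixels), "k1" (the pictures are not rectified: a ray, as slopes to the right and down, at radius r is drawn at 1 + k1 r^2 times it, then the intrinsics apply), "R" (3x3) and "t" (3): a world point X has camera coordinates R X + t; the wrist camera has in their place "tool_from_camera" (4x4, takes a point from camera to tool coordinates, whose origin is the TCP and whose axes are the flange's). Camera axes: x right, y down, z forward; pixel columns grow to the right and rows downward; lengths in mm; the calibration is good to about 2 mm. A picture is of the moment at which its call begins: read the wrist's pose just before it. There is no depth.
- env.job_done(): hands the job in, once; it reports no verdict.
The state is a dict: "t": time; "joints": joint angles; "qvel": joint speeds; "tau": joint torques, N m; "eef_pos": TCP position; "tcp_rot": TCP orientation; "ft_force": force on the tool from outside, world axes, zero at the start; "moment": the same for the moment, N m; "opening": opening from 0.0 (shut) to 1.0 (fully open).
Only numpy, scipy, OpenCV 4.12 (cv2) and the standard library are available. Lean on these libraries where they do the work, as an engineer would, in place of code of your own. Each camera call takes 0.05 s, during which the arm holds its last target.

## Working session

There is one attempt and no reset: what is moved stays moved. The work goes in short steps, Python scripts to look and compute and a tool call to move; the robot and the scene stay as the last step left them, time stands still between calls to the robot, and variables do not carry over. Pictures are saved under pics/ and viewed, and the job is handed in when it is done.

Besides the shell and the picture viewer there is one more tool, called after "Request:" by a JSON object that holds its "method" and its "body". arm_command: Moves the arm, as the interface text tells. Its arguments: {"type":"object","properties":{"deltas":{"type":"array","items":{"type":"array","items":{"type":"array","items":{"type":"number","minimum":-1,"maximum":1}}}}},"required":["deltas"]}

```bash
mkdir -p pics; ls; cat > h.py <<'E'
import numpy as np, cv2
from cell import env
from scipy.spatial.transform import Rotation as Ro
def cam(name):
    s=env.state(); c=env.read_camera(name)
    if name=='wrist':
        T=np.eye(4); T[:3,:3]=Ro.from_euler('xyz',s['tcp_rot']).as_matrix(); T[:3,3]=s['eef_pos']
        W=T@np.array(c['tool_from_camera']); c['R']=W[:3,:3].T; c['t']=-W[:3,:3].T@W[:3,3]
    c['R']=np.array(c['R']);c['t']=np.array(c['t']).ravel()
    return c
def save(c,n): cv2.imwrite('pics/'+n,c['frame'][:,:,::-1])
def ray(c,u,v):
    x=(u-c['cx'])/c['fx'];y=(v-c['cy'])/c['fy']
    rd=np.hypot(x,y);r=rd
    for _ in range(30): r=rd/(1+c['k1']*r*r)
    f=r/rd if rd>0 else 1
    d=c['R'].T@np.array([x*f,y*f,1]); o=-c['R'].T@c['t']
    return o,d
def plane(c,u,v,z):
    o,d=ray(c,u,v); return o+d*(z-o[2])/d[2]
def proj(c,X):
    p=c['R']@np.array(X,float)+c['t'];x,y=p[0]/p[2],p[1]/p[2];k=1+c['k1']*(x*x+y*y)
    return np.array([c['fx']*x*k+c['cx'],c['fy']*y*k+c['cy']])
E
python3 - <<'E'
from h import *
for n in('side','top','wrist'):
    c=cam(n);save(c,n+'0.png');print(n,c['fx'],c['k1'],-c['R'].T@c['t'])
print(env.state())
E
```

```text
pics
side 487.1158062933038 -0.09510829226454372 [ -89.12748905 1179.31030903  712.8008635 ]
top 475.5164322586174 -0.12988431414239063 [ 441.33599187   -1.9221588  1331.21310416]
wrist 308.3272668288033 -0.01331850953199321 [ 272.54208307 -567.24480783  383.89530202]
{'t': 0.15, 'joints': array([-1.34858552e+00,  4.91412369e-01,  1.55928904e+00, -1.13337365e-05,
        1.09165729e+00, -1.05567566e-01]), 'qvel': array([ 0.00097498, -0.00122114, -0.00236899, -0.00200183, -0.00092231,
       -0.00047636]), 'tau': array([ 4.21029457e-03, -6.12893772e+01, -2.58278757e+01,  6.93135825e-02,
        4.73059842e-02, -9.05269758e-05]), 'eef_pos': array([ 201.21641473, -591.55936706,  214.20843193]), 'tcp_rot': array([-3.14082981e+00, -7.07218257e-05,  3.27783572e-01]), 'ft_force': array([-0.50421352,  0.57508095,  0.15286914]), 'moment': array([ 0.02533783, -0.02447696,  0.0116385 ]), 'opening': 0.998178025559238}
```

View pics/top0.png

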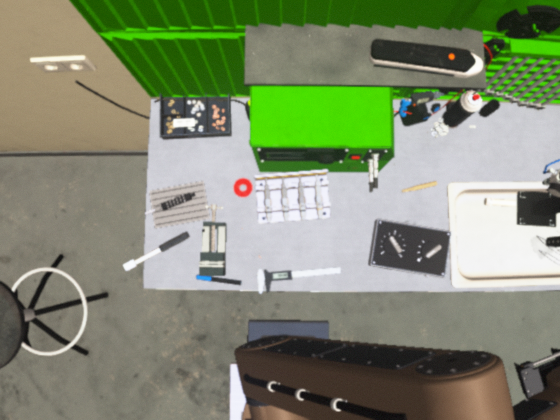

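View pics/side0.png

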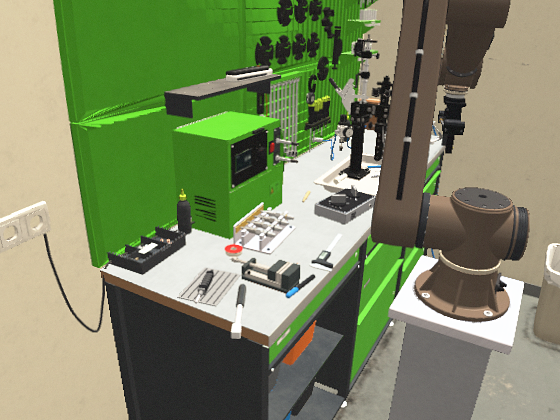

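View pics/wrist0.png

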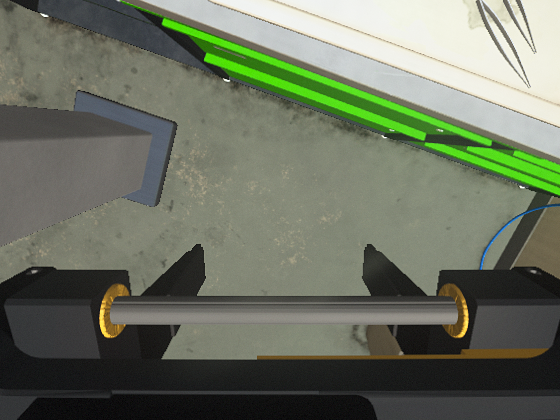

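The top view has +x up and +y left. The console is at about (410,247), the rack at (292,196) and the mat with the probe at (180,203). I'll enlarge these.

```bash
python3 - <<'E'
from h import *
c=cam('top')
f=c['frame']
a=cv2.resize(f[160:290,360:460],None,fx=5,fy=5,interpolation=cv2.INTER_CUBIC)[:,:,::-1][:600]
cv2.imwrite('pics/t_con.png',a)
a=cv2.resize(f[160:290,140:340],None,fx=4,fy=4,interpolation=cv2.INTER_CUBIC)[:,:,::-1]
cv2.imwrite('pics/t_rack.png',a)
for n,(u,v,z) in dict(con=(410,247,45),c1=(376,220,45),c2=(450,233,45),c3=(368,268,45),c4=(444,275,45),dial=(395,244,80),sel=(430,250,80),probe=(179,202,13),rack=(292,196,58)).items(): print(n,plane(c,u,v,z).round(1))
E
```

```text
con [ 475.9 -332.3   45. ]
c1 [ 548.8 -239.7   45. ]
c2 [ 514.4 -444.5   45. ]
c3 [ 418.8 -217.    45. ]
c4 [ 400.  -425.6   45. ]
dial [ 482.7 -283.3   80. ]
sel [ 467.1 -377.1   80. ]
probe [598.1 307.2  13. ]
rack [611.1 -10.6  58. ]
```

View pics/t_con.png

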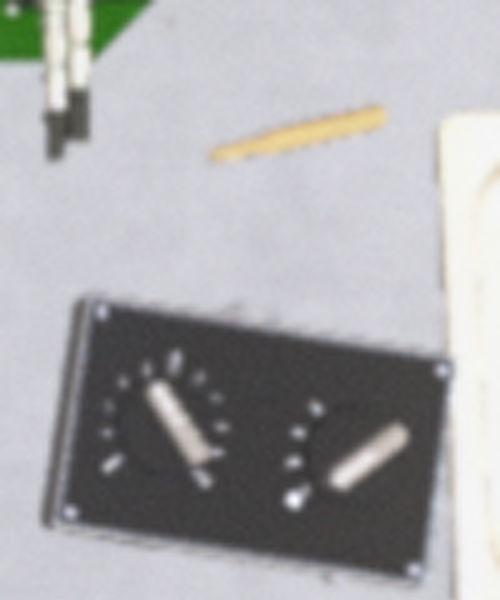

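View pics/t_rack.png

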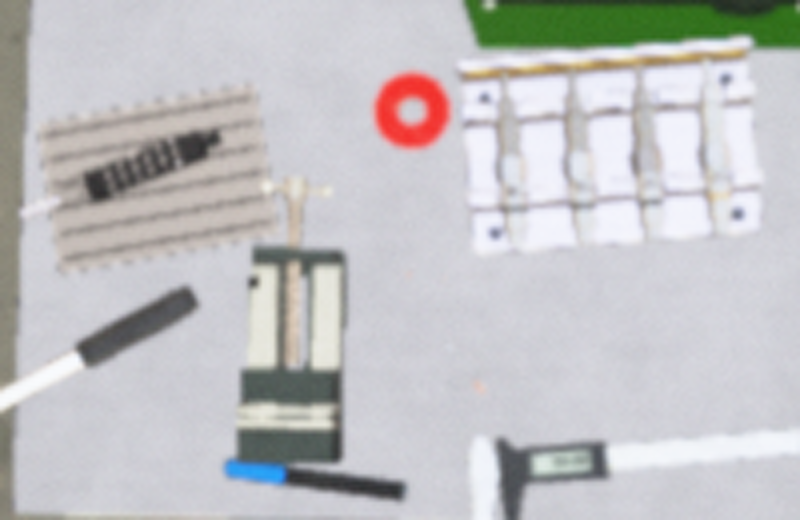

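Request:
{"method": "arm_command", "body": {"deltas": [[[0,0,0,0.4,0],[0,0,0,0.4,0],[0,0.1,0.3,0.25,0],[0,0.2,0.35,0,0],[0,0.2,0.35,0,0],[0,0.2,0.35,0,0],[0,0.25,0.3,0,0],[0,0.25,0.3,0,0],[0,0.25,0.3,0,0],[0,0.25,0.2,0,0],[0,0,0,0,0],[0,0,0,0,0]]]}}

```text
t: 1.2
eef_pos: [374.1, -333.4, 321.4]
tcp_rot: [-3.138, -0.002, 0.324]
ft_force: [-0.2, -0.8, -0.3]
opening: 0.999
```

```bash
python3 - <<'E'
from h import *
c=cam('wrist');save(c,'w1.png');s=env.state();print(s['eef_pos'],s['tcp_rot'],s['joints'],s['t'])
E
```

```text
[ 373.89935135 -333.76980217  321.45333746] [-3.13774601e+00 -2.47781384e-03  3.23205980e-01] [-0.86266523  0.21287179  1.69589514  0.00396152  1.23546295  0.38361175] 1.25
```

View pics/w1.png

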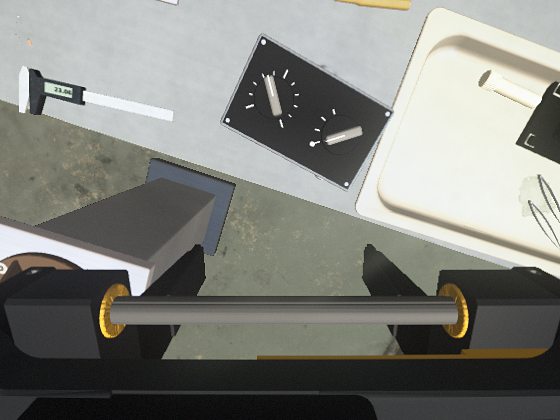

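```bash
python3 - <<'E'
from h import *
c=cam('wrist');f=c['frame']
a=cv2.resize(f[30:195,215:400],None,fx=3.5,fy=3.5,interpolation=cv2.INTER_CUBIC)[:,:,::-1]
cv2.imwrite('pics/w1z.png',a)
for n,p in dict(s1=(263,42),s2=(388,114),s3=(227,120),s4=(347,184)).items(): print(n,plane(c,*p,45).round(1))
E
```

```text
s1 [ 541.2 -247.8   45. ]
s2 [ 510.7 -437.9   45. ]
s3 [ 432.5 -229.8   45. ]
s4 [ 402.1 -420.3   45. ]
```

View pics/w1z.png

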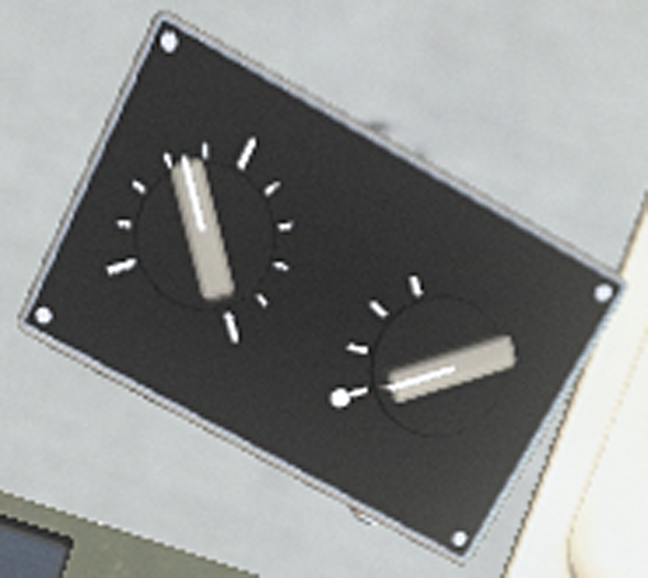

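```bash
cat > bars.py <<'E'
from h import *
import sys
def bars(c,dial=(480,-282.6),sel=(463.3,-385.2),yaw=-0.161,zt=80):
    hsv=cv2.cvtColor(c['frame'],cv2.COLOR_RGB2HSV)
    out={}
    for n,p in(('dial',dial),('sel',sel)):
        q=proj(c,(p[0],p[1],zt))
        m=((hsv[:,:,2]>110)*255).astype(np.uint8)
        M=np.zeros_like(m)
        r=np.linalg.norm(proj(c,(p[0]+27,p[1],zt))-q)
        cv2.circle(M,tuple(int(round(v)) for v in q),int(r),255,-1)
        m&=M
        k,l,st,ce=cv2.connectedComponentsWithStats(m)
        i=1+np.argmax(st[1:,4]); ys,xs=np.where(l==i)
        P=np.array([plane(c,x,y,zt)[:2] for x,y in zip(xs,ys)])
        ctr,(w,h),ang=cv2.minAreaRect(P.astype(np.float32))
        d=np.linalg.svd(P-P.mean(0))[2][0]
        br=hsv[ys,xs,2].astype(int); white=P[(br>np.percentile(br,90))]
        if (white.mean(0)-P.mean(0))@d<0:d=-d
        th=np.arctan2(d[1],d[0])-yaw   # in console axes
        a=np.arctan2(d@[-np.sin(yaw),np.cos(yaw)],-(d@[np.cos(yaw),np.sin(yaw)]))
        val=(a-0.785+np.pi/2)%(2*np.pi)-np.pi/2
        print(n,'ctr',np.round(ctr,1),'mean',P.mean(0).round(1),'size',np.round((w,h),1),'worlddir',np.arctan2(d[1],d[0]).round(3),'val',val.round(3),'scale',(val/.4712).round(2))
if __name__=='__main__': bars(cam(sys.argv[1]))
E
python3 bars.py wrist; python3 bars.py top
```

```text
dial ctr [ 480.8 -281.5] mean [ 480.8 -281.4] size [48.9 12.7] worlddir 0.589 val 1.606 scale 3.41
sel ctr [ 462.8 -383. ] mean [ 463.5 -384. ] size [11.7 48.7] worlddir 2.2 val -0.004 scale -0.01
dial ctr [ 480.5 -283.7] mean [ 481.  -284.8] size [50.  18.8] worlddir 0.598 val 1.598 scale 3.39
sel ctr [ 465.  -386.3] mean [ 464.8 -386.4] size [14.3 48.8] worlddir 2.189 val 0.006 scale 0.01
```

Request:
{"method": "arm_command", "body": {"deltas": [[[0,0.15,-0.08,-0.1,0.159],[0,0.15,-0.08,-0.15,0.159],[0,0.15,-0.08,-0.15,0.159],[0,0.15,-0.09,-0.15,0.159],[0,0.15,-0.09,-0.15,0.159],[0,0.14,-0.09,-0.15,0.159],[0,0,0,-0.15,0.159],[0,0,0,-0.15,0.159],[0,0,0,-0.15,0.159],[0,0,0,-0.15,0.159],[0,0,0,-0.1,0.159],[0,0,0,-0.1,0.159]]]}}

```text
t: 2.4
eef_pos: [455.5, -403.4, 147.9]
tcp_rot: [-3.142, -0.005, 1.821]
ft_force: [-0.0, 0.2, 0.8]
opening: 0.999
```

Request:
{"method": "arm_command", "body": {"deltas": [[[0,0.04,0.09,0,0.159],[0,0.03,0.06,0,0.159],[0,0.01,0.02,0,0.159],[0,0,0,0,0.0],[0,0,0,0,0]]]}}

```text
t: 2.82
eef_pos: [458.0, -391.1, 142.9]
tcp_rot: [-3.139, -0.012, 2.196]
ft_force: [0.2, 0.5, 0.2]
opening: 1.0
```

Request:
{"method": "arm_command", "body": {"deltas": [[[0,0.055,0.06,-0.2,0],[0,0,0,-0.2,0],[0,0,0,0,0],[0,0,0,0,0]]]}}

```text
t: 3.15
eef_pos: [462.1, -388.7, 102.9]
tcp_rot: [-3.139, -0.009, 2.175]
ft_force: [0.8, 0.5, 0.5]
opening: 1.001
```

```bash
python3 - <<'E'
from h import *
c=cam('wrist');save(c,'w2.png');s=env.state();print(s['eef_pos'],s['tcp_rot'],s['joints'],s['t'])
c=cam('side');cv2.imwrite('pics/s2.png',cv2.resize(c['frame'][120:240,280:440],None,fx=4,fy=4)[:,:,::-1])
E
```

```text
[ 462.0403986  -388.72427295  102.91636341] [-3.13936038 -0.00908083  2.17551921] [-8.08438849e-01  5.92894698e-01  1.71651122e+00 -1.04484827e-03
  8.41505665e-01 -1.41247201e+00] 3.2
```

View pics/w2.png

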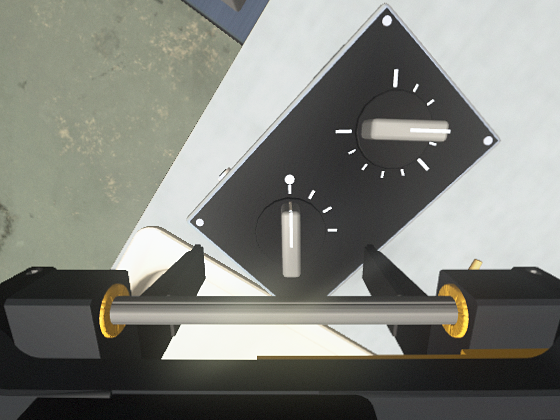

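View pics/s2.png

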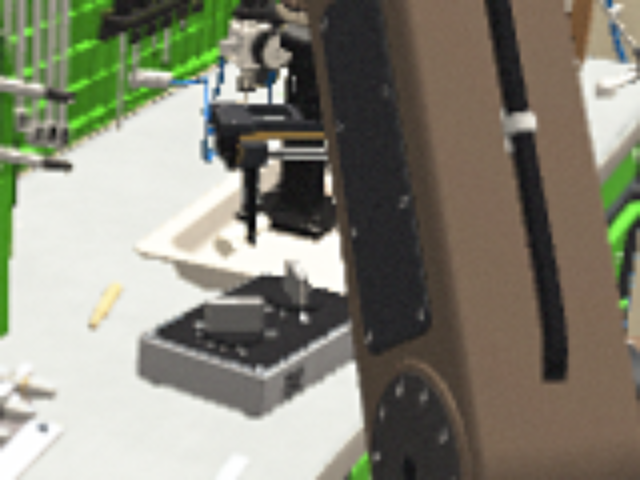

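```bash
python3 bars.py wrist
```

```text
dial ctr [ 479.8 -282.4] mean [ 479.5 -282.6] size [49.6 12.1] worlddir 0.577 val 1.619 scale 3.44
sel ctr [ 462.4 -383.1] mean [ 462.7 -383.2] size [11.9 48.2] worlddir 2.194 val 0.002 scale 0.0
```

Request:
{"method": "arm_command", "body": {"deltas": [[[0,0.01,0.045,-0.15,0.025],[0,0,0,-0.15,0],[0,0,0,-0.1,0],[0,0,0,-0.02,0],[0,0,0,0,0]]]}}

```text
t: 3.72
eef_pos: [464.7, -386.4, 65.2]
tcp_rot: [-3.141, 0.0, 2.194]
ft_force: [0.3, 0.4, 0.6]
opening: 1.0
```

Request:
{"method": "arm_command", "body": {"deltas": [[[0,-0.02,0.03,-0.08,0],[0,0,0,-0.03,0],[0,0,0,0,0]]]}}

```text
t: 3.97
eef_pos: [463.0, -383.8, 55.0]
tcp_rot: [-3.141, 0.003, 2.193]
ft_force: [-0.1, 0.5, -0.2]
opening: 0.998
```

Request:
{"method": "arm_command", "body": {"deltas": [[[1,0,0,0.0,0],[1,0,0,0,0],[1,0,0,0,0],[1,0,0,0,0],[1,0,0,0,0],[1,0,0,0,0]]]}}

```text
t: 4.47
eef_pos: [463.4, -384.2, 56.1]
tcp_rot: [-3.141, 0.004, 2.193]
ft_force: [0.4, -0.6, 0.1]
opening: 0.633
```

Request:
{"method": "arm_command", "body": {"deltas": [[[1,0,0,0.0,0],[1,0,0,0,0],[1,0,0,0,0],[1,0,0,0,0],[1,0,0,0,0],[1,0,0,0,0],[1,0,0,0,0],[1,0,0,0,0],[1,0,0,0,0]]]}}

```text
t: 5.22
eef_pos: [464.6, -383.5, 56.2]
tcp_rot: [3.14, 0.005, 2.193]
ft_force: [-2.8, -2.5, -0.2]
opening: 0.132
```

Request:
{"method": "arm_command", "body": {"deltas": [[[1,0,0,0,-0.12],[1,0,0,0,-0.12],[1,0,0,0,-0.12],[1,0,0,0,-0.12],[1,0,0,0,-0.12],[1,0,0,0,-0.12],[1,0,0,0,-0.12],[1,0,0,0,-0.12],[1,0,0,0,-0.12],[1,0,0,0,0]]]}}

```text
t: 6.05
eef_pos: [465.5, -383.3, 56.2]
tcp_rot: [3.139, 0.005, 1.305]
ft_force: [-1.2, 1.3, -2.7]
opening: 0.135
```

Request:
{"method": "arm_command", "body": {"deltas": [[[1,0,0,0,-0.12],[1,0,0,0,-0.08],[1,0,0,0,0]]]}}

```text
t: 6.3
eef_pos: [465.7, -383.4, 56.2]
tcp_rot: [3.139, 0.005, 1.15]
ft_force: [0.4, -0.1, -0.0]
opening: 0.136
```

Request:
{"method": "arm_command", "body": {"deltas": [[[0.5,0,0,0,0],[0.5,0,0,0,0],[0.5,0,0,0,0],[0.5,0,0,0,0],[0.5,0,0,0,0],[0.5,0,0,0.1,0],[0.5,0,0,0.2,0],[0.5,0,0,0.2,-0.1],[0.5,0,0,0,-0.159],[0.5,0,0,0,-0.159],[0.5,0,0,0,-0.159],[0.5,0,0,0,-0.1]]]}}

```text
t: 7.3
eef_pos: [465.3, -383.6, 113.1]
tcp_rot: [3.137, 0.003, 0.622]
ft_force: [0.4, -0.7, -0.2]
opening: 0.499
```

```bash
python3 bars.py wrist; python3 - <<'E'
from h import *
c=cam('wrist');save(c,'w3.png')
E
```

```text
dial ctr [ 481.3 -282.1] mean [ 481.7 -281.9] size [47.4 13.7] worlddir 0.586 val 1.61 scale 3.42
sel ctr [ 464.8 -383.4] mean [ 464.7 -383.5] size [47.4 11.7] worlddir 1.147 val 1.049 scale 2.23
```

View pics/w3.png

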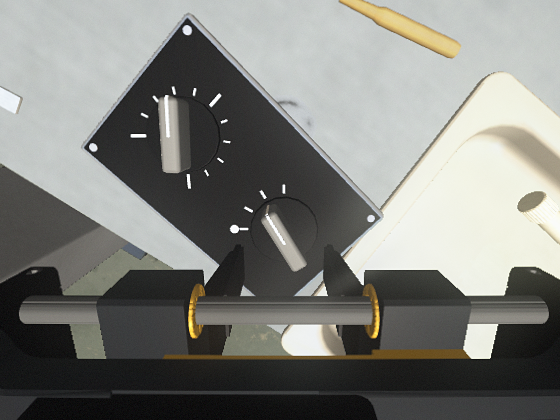

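Request:
{"method": "arm_command", "body": {"deltas": [[[0.5,0.05,0.3,0,-0.04],[0.5,0.05,0.3,0,0],[0.5,0.02,0.2,0,0],[0.5,0,0.1,0,0],[0.5,0,0,0,0],[0.5,0,0,0,0]]]}}

```text
t: 7.9
eef_pos: [477.2, -291.9, 114.9]
tcp_rot: [3.135, 0.003, 0.613]
ft_force: [-0.4, 0.5, -0.2]
opening: 0.497
```

The selector now points to the second click past off, at 1.049 rad. Next is the dial.

Request:
{"method": "arm_command", "body": {"deltas": [[[0.5,0.035,0.1,-0.1,-0.035],[0.5,0,0,-0.15,0],[0.5,0,0,-0.15,0],[0.5,0,0,-0.1,0],[0.5,0,0,-0.05,0],[0.5,0,0,0,0]]]}}

```text
t: 8.4
eef_pos: [481.6, -288.1, 59.0]
tcp_rot: [3.13, 0.002, 0.588]
ft_force: [0.9, 0.8, -0.5]
opening: 0.5
```

Request:
{"method": "arm_command", "body": {"deltas": [[[0.6,0,0.06,-0.025,0],[0.7,0,0,0,0],[1,0,0,0,0],[1,0,0,0,0],[1,0,0,0,0],[1,0,0,0,0],[1,0,0,0,0],[1,0,0,0,0],[1,0,0,0,0]]]}}

```text
t: 9.15
eef_pos: [481.5, -282.1, 58.0]
tcp_rot: [3.13, 0.002, 0.588]
ft_force: [0.2, 1.0, -1.4]
opening: 0.135
```

Request:
{"method": "arm_command", "body": {"deltas": [[[1,0,0,0,0],[1,0,0,0,-0.12],[1,0,0,0,-0.12],[1,0,0,0,-0.12],[1,0,0,0,-0.12],[1,0,0,0,-0.12],[1,0,0,0,-0.12],[1,0,0,0,-0.12],[1,0,0,0,-0.12],[1,0,0,0,-0.12],[1,0,0,0,-0.12],[1,0,0,0,-0.12]]]}}

```text
t: 10.15
eef_pos: [481.4, -281.6, 58.0]
tcp_rot: [3.131, 0.003, -0.494]
ft_force: [0.3, 1.1, -2.3]
opening: 0.136
```

Request:
{"method": "arm_command", "body": {"deltas": [[[1,0,0,0,-0.1],[1,0,0,0,0],[1,0,0,0,0]]]}}

```text
t: 10.4
eef_pos: [481.4, -281.6, 58.1]
tcp_rot: [3.131, 0.003, -0.579]
ft_force: [-0.3, 0.4, -2.3]
opening: 0.131
```

Another 0.052 rad is needed, which is 0.066 units.

Request:
{"method": "arm_command", "body": {"deltas": [[[1,0,0,0,-0.06],[1,0,0,0,0],[1,0,0,0,0]]]}}

```text
t: 10.65
eef_pos: [481.4, -281.5, 58.0]
tcp_rot: [3.131, 0.003, -0.619]
ft_force: [0.0, 0.8, -1.2]
opening: 0.136
```

Request:
{"method": "arm_command", "body": {"deltas": [[[1,0,0,0,-0.016],[1,0,0,0,0],[0.5,0,0,0,0],[0.5,0,0,0,0],[0.5,0,0,0,0],[0.5,0,0,0,0],[0.5,0,0,0,0],[0.5,0,0,0.1,0],[0.5,0,0,0.2,0],[0.5,0,0,0.2,0],[0.5,0,0,0,0],[0.5,0,0,0,0]]]}}

```text
t: 11.65
eef_pos: [481.6, -282.0, 112.3]
tcp_rot: [3.131, 0.002, -0.625]
ft_force: [-0.2, 0.6, -0.7]
opening: 0.498
```

```bash
python3 bars.py wrist; python3 - <<'E'
from h import *
c=cam('wrist');save(c,'w4.png')
E
```

```text
dial ctr [ 482.1 -283.5] mean [ 481.7 -283. ] size [11.4 48.8] worlddir -0.631 val 2.826 scale 6.0
sel ctr [ 464.8 -383.5] mean [ 464.6 -384.2] size [46.8 11.8] worlddir 1.151 val 1.044 scale 2.22
```

View pics/w4.png

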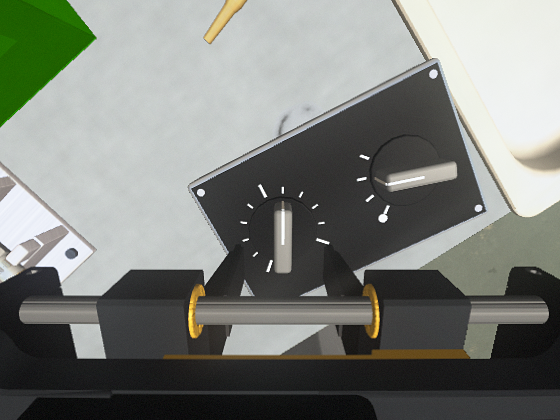

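Request:
{"method": "arm_command", "body": {"deltas": [[[0.3,-0.05,0,0.3,0],[0.3,-0.1,0.2,0.3,0.1],[0.3,-0.1,0.4,0.2,0.159],[0.3,-0.1,0.4,0,0.159],[0.3,-0.1,0.4,0,0.159],[0.3,-0.1,0.4,0,0.159],[0.3,0,0.35,0,0.05],[0.3,0,0.25,0,0],[0.3,0,0.1,0,0],[0.3,0,0,0,0],[0.3,0,0,0,0]]]}}

```text
t: 12.67
eef_pos: [419.4, -25.1, 185.9]
tcp_rot: [3.132, 0.014, 0.013]
ft_force: [0.2, -0.6, -0.4]
opening: 0.702
```

```bash
python3 - <<'E'
from h import *
c=cam('wrist');save(c,'w5.png')
np.save('w5.npy',c,allow_pickle=True);print(env.state()['eef_pos'])
E
```

```text
[419.43089167 -25.48482687 185.87719985]
```

View pics/w5.png

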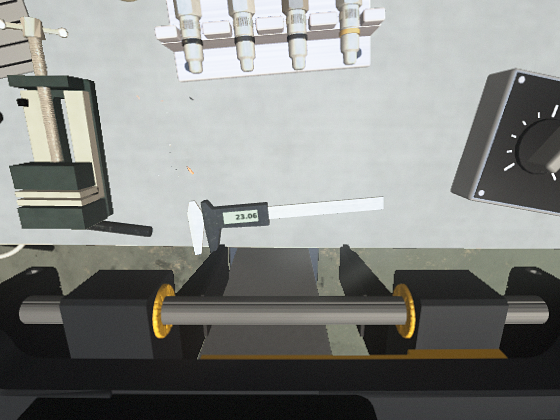

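All four cradles hold a holder. Their near ends are at about (196,70), (247,69), (299,67) and (350,62). I'll zoom in.

```bash
python3 - <<'E'
from h import *
c=np.load('w5.npy',allow_pickle=True).item()
f=c['frame'];a=cv2.resize(f[0:110,140:400],None,fx=3,fy=3,interpolation=cv2.INTER_CUBIC)[:,:,::-1]
cv2.imwrite('pics/w5z.png',a)
E
```

```text
(no output)
```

View pics/w5z.png

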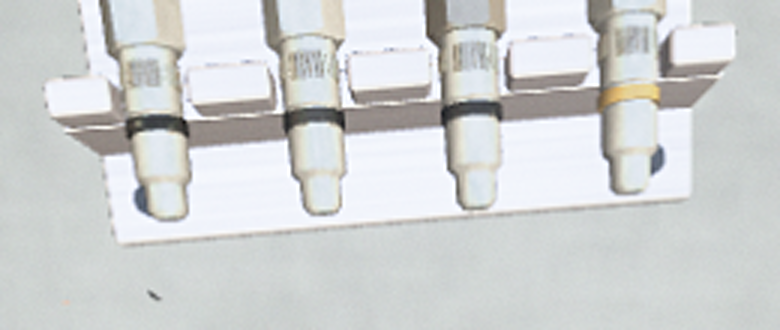

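```bash
python3 - <<'E'
from h import *
c=np.load('w5.npy',allow_pickle=True).item()
print(-c['R'].T@c['t'])
for x,y in((168,215),(322,212),(476,207),(631,192)): print(plane(c,140+x/3,y/3,44).round(1),plane(c,140+x/3,y/3,51).round(1))
print('rack corners front', plane(c,140+117/3,243/3,10).round(1),plane(c,140+690/3,198/3,10).round(1))
print('teeth front', [plane(c,140+x/3,y/3,58).round(1) for x,y in((45,82),(735,28))])
# top
t=cam('top')
for x,y in((516,243),(587,241),(656,237),(725,228)): print(plane(t,140+x/4,160+y/4,51).round(1))
print('rack top corners',[plane(t,140+x/4,160+y/4,z).round(1) for x,y,z in((460,62,70),(750,38,70),(477,253,0),(762,232,0))])
E
```

```text
[497.11499883 -22.67302043 354.63601784]
[543.2  56.   44. ] [542.2  54.2  51. ]
[544.7   8.6  44. ] [543.6   7.9  51. ]
[546.7 -38.8  44. ] [545.6 -38.4  51. ]
[551.7 -86.3  44. ] [550.5 -84.8  51. ]
rack corners front [539.2  82.7  10. ] [ 556.2 -113.6   10. ]
teeth front [array([575.6,  85.2,  58. ]), array([ 592. , -109.7,   58. ])]
[544.2  51.   51. ]
[545.9   3.1  51. ]
[549.  -43.5  51. ]
[555.4 -90.1  51. ]
rack top corners [array([664.5,  89.4,  70. ]), array([ 682.2, -105.7,   70. ]), array([541. ,  80.5,   0. ]), array([ 557.3, -119.6,    0. ])]
```

Request:
{"method": "arm_command", "body": {"deltas": [[[0.3,0,0.2,0.1,0.159],[0.3,0.0,0.3,0,0.159],[0.3,0.1,0.35,0,0.159],[0.3,0.15,0.35,0,0.159],[0.3,0.2,0.35,0,0.159],[0.3,0.2,0.35,0,0.159],[0.3,0.2,0.3,0,0.159],[0.3,0.3,0.2,0,0.159],[0.3,0.3,0,0,0.159],[0.3,0.2,0,0,0.159],[0.3,0.1,0,0,0.159],[0.3,0,0,0,0.159]]]}}

```text
t: 13.77
eef_pos: [607.3, 213.4, 191.6]
tcp_rot: [3.132, 0.017, 1.511]
ft_force: [0.4, 0.6, 0.1]
opening: 0.697
```

Request:
{"method": "arm_command", "body": {"deltas": [[[0.3,0,0,0,0.159],[0.3,0,0,0,0.159],[0.3,0,0,0,0.159],[0.3,0,0,0,0.05],[0.3,0,0,0,0]]]}}

```text
t: 14.18
eef_pos: [612.0, 205.4, 187.2]
tcp_rot: [3.137, 0.017, 1.931]
ft_force: [1.0, -0.0, -0.3]
opening: 0.699
```

```bash
python3 - <<'E'
from h import *
c=cam('wrist');save(c,'w6.png')
np.save('w6.npy',c,allow_pickle=True);print(env.state()['eef_pos'])
E
```

```text
[611.97470064 205.28531035 187.16957114]
```

View pics/w6.png

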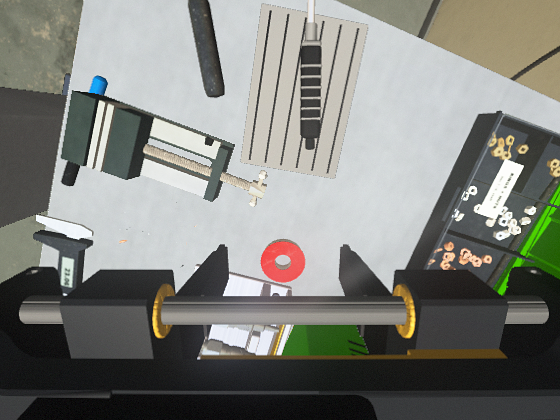

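```bash
cat > pr.py <<'E'
from h import *
def probe(c,box,z=22,thr=70):
    g=c['frame'].max(2); m=(g<thr).astype(np.uint8)*255
    M=np.zeros_like(m);M[box[1]:box[3],box[0]:box[2]]=255;m&=M
    m=cv2.morphologyEx(m,cv2.MORPH_CLOSE,np.ones((9,9),np.uint8))
    m=cv2.morphologyEx(m,cv2.MORPH_OPEN,np.ones((5,5),np.uint8))
    k,l,st,ce=cv2.connectedComponentsWithStats(m);i=1+np.argmax(st[1:,4]);ys,xs=np.where(l==i)
    print('px',st[i])
    P=np.array([plane(c,x,y,z)[:2] for x,y in zip(xs,ys)])
    ctr,wh,ang=cv2.minAreaRect(P.astype(np.float32));d=np.linalg.svd(P-P.mean(0),full_matrices=False)[2][0]
    print('ctr',np.round(ctr,1),'size',np.round(wh,1),'dir',np.arctan2(d[1],d[0]).round(3));return ctr,d,P
E
python3 - <<'E'
from pr import *
c=np.load('w6.npy',allow_pickle=True).item()
ctr,d,P=probe(c,(292,5,332,160))
print([plane(c,*p,3).round(1) for p in((263,3),(368,25),(240,163),(333,178))])
print('ends',[plane(c,*p,20).round(1) for p in((312,38),(310,138),(310,150))], 'cam',-c['R'].T@c['t'])
a=cv2.resize(c['frame'][0:190,230:380],None,fx=3,fy=3,interpolation=cv2.INTER_CUBIC)[:,:,::-1];cv2.imwrite('pics/w6z.png',a)
E
```

```text
px [ 293   46   35  103 2397]
ctr [600.  312.1] size [34.4 97.4] dir -1.167
[array([523.7, 381.1,   3. ]), array([629.6, 400.5,   3. ]), array([552.3, 222.9,   3. ]), array([657.9, 244.3,   3. ])]
ends [array([581.1, 365. ,  20. ]), array([614.7, 276.6,  20. ]), array([619.4, 265. ,  20. ])] cam [582.06480826 279.27768101 355.6147778 ]
```

View pics/w6z.png

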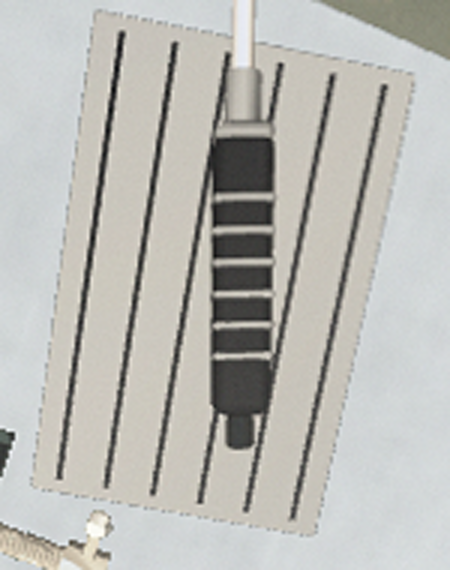

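```bash
python3 - <<'E'
from pr import *
c=np.load('w6.npy',allow_pickle=True).item()
f=plane(c,230+245/3,122/3,23);r=plane(c,230+240/3,412/3,20);print(f,r,(f+r)/2,np.hypot(*(f-r)[:2]),np.arctan2(*(f-r)[1::-1]))
for u in (213,273):print(plane(c,230+u/3,260/3,20))
E
```

```text
[581.64169808 361.96970801  23.        ] [614.42531721 277.19821214  20.        ] [598.03350764 319.58396007  21.5       ] 90.8898905028658 1.9398103369822852
[587.2414367  320.16530684  20.        ]
[606.17796897 327.32439861  20.        ]
```

Request:
{"method": "arm_command", "body": {"deltas": [[[0.3,0,0.2,-0.1,0],[0.3,-0.03,0.3,-0.1,0],[0.3,-0.05,0.3,-0.15,0],[0.3,-0.03,0.2,-0.15,0],[0.3,0,0.1,-0.1,0],[0.3,0,0,0,0],[0.3,0,0,0,0]]]}}

```text
t: 14.82
eef_pos: [604.3, 312.7, 123.9]
tcp_rot: [3.136, 0.019, 1.905]
ft_force: [0.1, 0.4, 1.0]
opening: 0.701
```

```bash
python3 - <<'E'
from h import *
c=cam('wrist');save(c,'w7.png')
np.save('w7.npy',c,allow_pickle=True);print(env.state()['eef_pos'])
E
```

```text
[604.36346547 312.40487024 123.97188196]
```

View pics/w7.png

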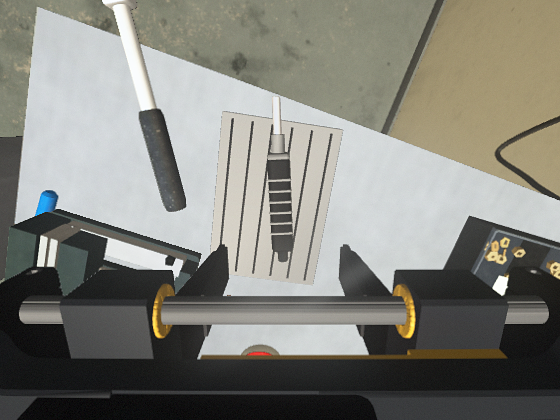

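Request:
{"method": "arm_command", "body": {"deltas": [[[0.3,-0.06,0.07,-0.2,0.045],[0.3,0,0,-0.2,0],[0.3,0,0,-0.2,0],[0.3,0,0,-0.15,0],[0.3,0,0,-0.1,0],[0.3,0,0,0,0],[0.3,0,0,0,0]]]}}

```text
t: 15.45
eef_pos: [604.2, 311.8, 43.4]
tcp_rot: [3.126, 0.019, 1.931]
ft_force: [0.1, 1.2, 0.7]
opening: 0.699
```

Request:
{"method": "arm_command", "body": {"deltas": [[[0.3,-0.06,0.08,-0.05,0],[0.3,-0.02,0.02,-0.05,0.01],[0.3,0,0,-0.05,0],[0.3,0,0,-0.05,0],[0.3,0,0,-0.05,0],[0.3,0,0,0,0]]]}}

```text
t: 15.95
eef_pos: [597.1, 323.0, 20.2]
tcp_rot: [3.12, 0.019, 1.939]
ft_force: [0.1, 0.3, -0.3]
opening: 0.7
```

Request:
{"method": "arm_command", "body": {"deltas": [[[0.3,0.01,-0.03,-0.08,0],[0.3,0,0,-0.06,0],[0.3,0,0,-0.03,0],[0.3,0,0,0,0]]]}}

```text
t: 16.28
eef_pos: [598.7, 320.2, 4.2]
tcp_rot: [3.119, 0.019, 1.939]
ft_force: [-2.6, -0.9, 3.9]
opening: 0.704
```

Request:
{"method": "arm_command", "body": {"deltas": [[[0.6,0,0,0.025,0],[1,0,0,0,0],[1,0,0,0,0],[1,0,0,0,0],[1,0,0,0,0],[1,0,0,0,0],[1,0,0,0,0],[1,0,0,0,0],[1,0,0,0,0],[1,0,0,0,0],[1,0,0,0,0],[1,0,0,0,0]]]}}

```text
t: 17.28
eef_pos: [598.7, 319.6, 5.4]
tcp_rot: [3.12, 0.019, 1.938]
ft_force: [-0.1, 0.0, 0.1]
opening: 0.209
```

Request:
{"method": "arm_command", "body": {"deltas": [[[1,0,0,0.15,0],[1,0,0,0.25,0],[1,0,0,0.3,0],[1,0,0,0.3,0],[1,-0.05,-0.05,0.2,0],[1,-0.15,-0.1,0,-0.08],[1,-0.2,-0.15,0,-0.159],[1,-0.2,-0.2,0,-0.159],[1,-0.2,-0.25,0,-0.159],[1,-0.2,-0.25,0,-0.159],[1,-0.2,-0.25,0,-0.159],[1,-0.15,-0.25,0,-0.159]]]}}

```text
t: 18.28
eef_pos: [457.5, 167.4, 128.7]
tcp_rot: [3.12, 0.017, 1.121]
ft_force: [0.6, -0.8, -1.5]
opening: 0.208
```

```bash
python3 - <<'E'
from h import *
c=cam('wrist');save(c,'w8.png')
c=cam('side');save(c,'s8.png')
s=env.state();print(s['eef_pos'],s['tcp_rot'],s['joints'])
E
```

```text
[456.91580114 165.92765158 128.8313376 ] [3.12108597 0.01786108 1.11991146] [ 0.22745063  0.41509419  1.98853452 -0.03999335  0.73359912  0.70780153]
```

View pics/w8.png

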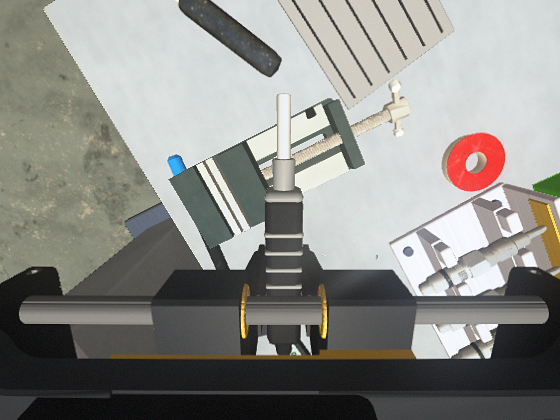

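Request:
{"method": "arm_command", "body": {"deltas": [[[1,-0.05,-0.2,0,-0.159],[1,-0.1,-0.2,0,-0.159],[1,-0.1,-0.2,0,-0.159],[1,-0.05,-0.2,0,-0.159],[1,0,-0.2,0,-0.159],[1,0,-0.1,0,-0.159],[1,0,0,0,-0.159],[1,0,0,0,-0.159],[1,0,0,0,-0.04],[1,0,0,0,0]]]}}

```text
t: 19.22
eef_pos: [430.2, 52.5, 130.3]
tcp_rot: [3.118, 0.011, 0.084]
ft_force: [0.2, -0.1, -0.5]
opening: 0.21
```

Request:
{"method": "arm_command", "body": {"deltas": [[[1,-0.08,-0.08,-0.2,0],[1,-0.03,0,-0.25,0],[1,0,0,-0.2,0],[1,0,0,-0.08,0],[1,0,0,-0.02,0],[1,0,0,0,0],[1,0,0,0,0]]]}}

```text
t: 19.8
eef_pos: [422.7, 45.6, 53.6]
tcp_rot: [3.118, 0.005, 0.101]
ft_force: [-0.2, -0.9, -0.9]
opening: 0.212
```

```bash
python3 - <<'E'
from h import *
c=cam('wrist');save(c,'w9.png');np.save('w9.npy',c,allow_pickle=True)
cv2.imwrite('pics/w9z.png',cv2.resize(c['frame'][0:260,170:440],None,fx=2.2,fy=2.2,interpolation=cv2.INTER_CUBIC)[:,:,::-1])
c=cam('side');cv2.imwrite('pics/s9.png',cv2.resize(c['frame'][180:290,190:330],None,fx=5,fy=5,interpolation=cv2.INTER_CUBIC)[:,:,::-1]);np.save('s9.npy',c,allow_pickle=True)
s=env.state();print(s['eef_pos'],s['tcp_rot'])
E
```

```text
[422.87407125  45.61362995  53.99233607] [3.11749976 0.00383483 0.10072236]
```

View pics/w9z.png

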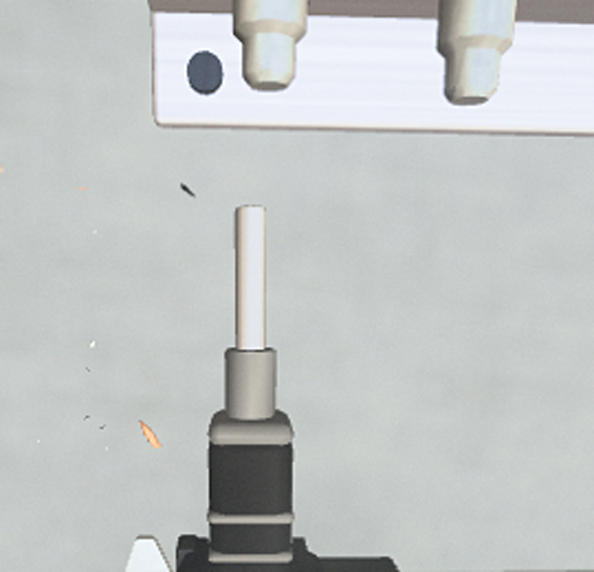

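View pics/s9.png

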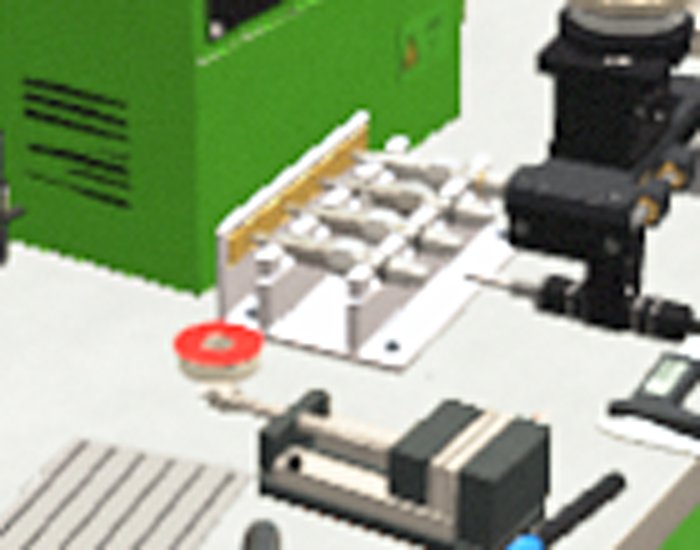

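```bash
cat >> h.py <<'E'
def tri(c1,p1,c2,p2):
    o1,d1=ray(c1,*p1);o2,d2=ray(c2,*p2)
    A=np.stack([d1,-d2],1);s=np.linalg.lstsq(A,o2-o1,rcond=None)[0]
    a=o1+d1*s[0];b=o2+d2*s[1];return (a+b)/2,np.linalg.norm(a-b)
E
python3 - <<'E'
from h import *
c=np.load('w9.npy',allow_pickle=True).item();s=np.load('s9.npy',allow_pickle=True).item()
w=lambda x,y:(170+x/2.2,y/2.2)
print('tip tri',tri(c,w(250,207),s,(190+467/5,180+275/5)))
print('tip plane',plane(c,*w(250,207),61.5))
print('axis rear',plane(c,*w(250,430),62+9))
for x,y in((269,85),(470,100)): print('face',plane(c,*w(x,y),47).round(1),plane(c,*w(x,y),51).round(1))
print('h1 face side',tri(c,w(269,85),s,(190+391/5,180+271/5)))
E
```

```text
tip tri (array([513.30223783,  54.58419305,  60.07988118]), np.float64(2.4406115910799913))
tip plane [514.26660708  55.12819954  61.5       ]
axis rear [465.81444564  50.41210889  71.        ]
face [542.7  53.2  47. ] [541.7  53.3  51. ]
face [544.7   5.8  47. ] [543.6   7.   51. ]
h1 face side (array([551.11087599,  57.11719361,  50.57940005]), np.float64(19.68535222904477))
```

Request:
{"method": "arm_command", "body": {"deltas": [[[1,0.08,0,-0.08,-0.018],[1,0.07,-0.01,-0.03,0],[1,0.02,0,0,0],[1,0,0,0,0],[1,0,0,0,0]]]}}

```text
t: 20.32
eef_pos: [443.5, 44.6, 43.5]
tcp_rot: [3.117, -0.001, 0.086]
ft_force: [-0.0, -0.1, -0.8]
opening: 0.207
```

```bash
cat > look.py <<'E'
from h import *
import sys
n=sys.argv[1]
c=cam('wrist');np.save('cur.npy',c,allow_pickle=True)
cv2.imwrite('pics/%s.png'%n,cv2.resize(c['frame'][0:200,180:400],None,fx=3,fy=3,interpolation=cv2.INTER_CUBIC)[:,:,::-1])
s=env.state();print(s['t'],s['eef_pos'].round(1),s['tcp_rot'].round(3),s['ft_force'].round(2),s['opening'])
E
python3 look.py w10
```

```text
20.3667 [443.4  44.6  43.5] [ 3.117e+00 -1.000e-03  8.600e-02] [ 0.29  0.26 -0.72] 0.205468581648984
```

View pics/w10.png

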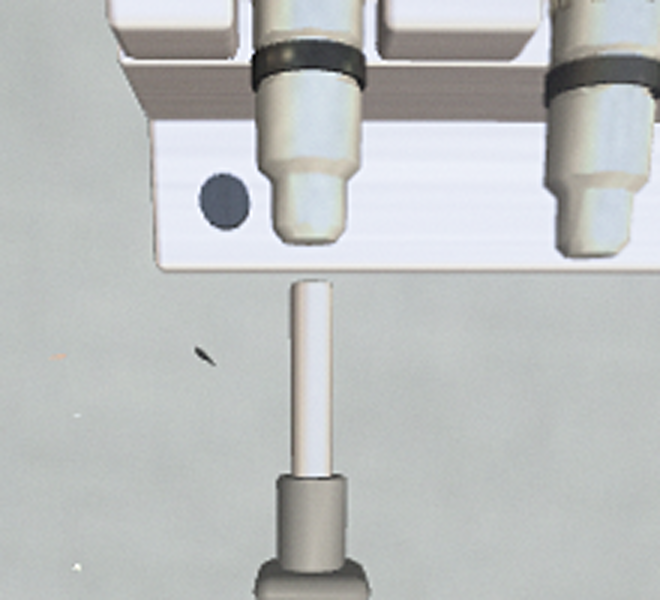

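Request:
{"method": "arm_command", "body": {"deltas": [[[1,0.04,0.004,0,0],[1,0.04,0.004,0,0],[1,0,0,0,0]]]}}

```text
t: 20.62
eef_pos: [451.6, 45.4, 43.7]
tcp_rot: [3.117, 0.0, 0.086]
ft_force: [-1.1, 0.2, -1.3]
opening: 0.208
```

```bash
python3 look.py w11
```

```text
20.6667 [451.2  45.4  43.7] [3.117 0.    0.086] [-0.01 -0.92 -1.02] 0.20802579801387516
```

View pics/w11.png

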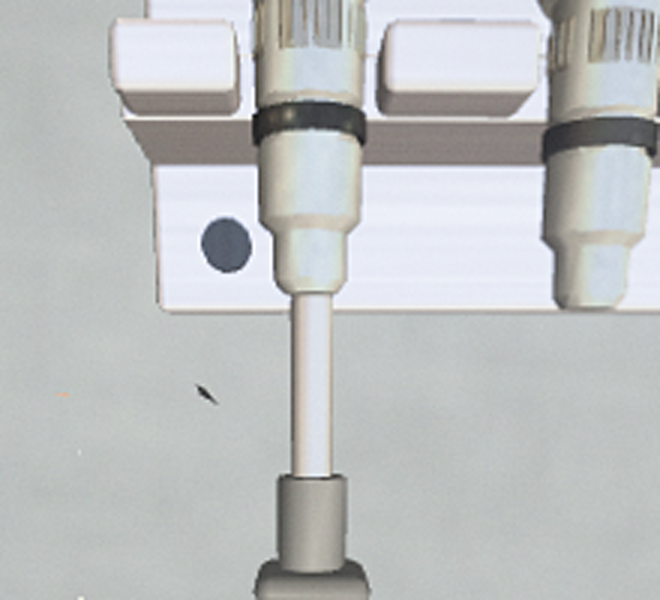

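Contact: the tip has shortened by about 2 mm (its end went from row 283 to 294). I'll add 1.5 mm and hold for about 0.75 s.

Request:
{"method": "arm_command", "body": {"deltas": [[[1,0.015,0,0,0],[1,0,0,0,0],[1,0,0,0,0],[1,0,0,0,0],[1,0,0,0,0],[1,0,0,0,0],[1,0,0,0,0],[1,0,0,0,0],[1,0,0,0,0]]]}}

```text
t: 21.42
eef_pos: [451.9, 45.4, 43.7]
tcp_rot: [3.117, 0.002, 0.086]
ft_force: [-0.9, -0.1, 0.1]
opening: 0.208
```

```bash
python3 look.py w12
```

```text
21.4667 [451.8  45.4  43.7] [3.117e+00 2.000e-03 8.600e-02] [-0.79 -0.02 -0.06] 0.20984514877775015
```

View pics/w12.png

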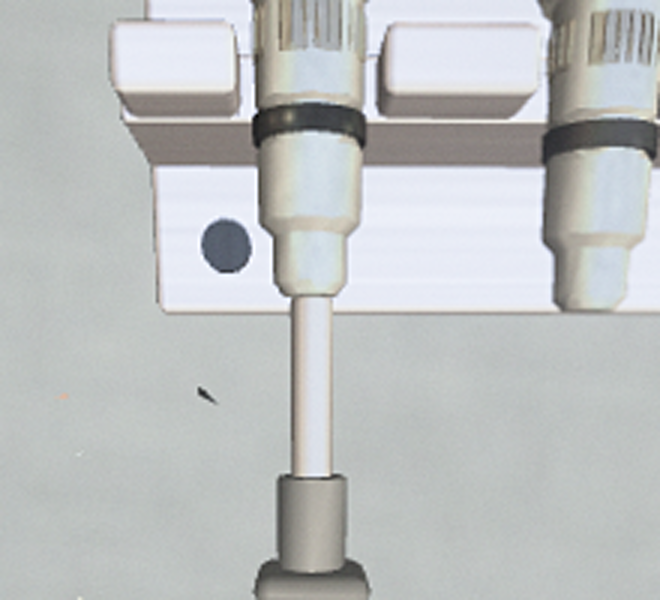

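Request:
{"method": "arm_command", "body": {"deltas": [[[1,-0.1,-0.01,0,0],[1,-0.1,-0.01,0,0],[1,0.0,-0.2,0,0],[1,0.02,-0.2,0,0],[1,0.02,-0.06,0,0],[1,0,0,0,0],[1,0,0,0,0]]]}}

```text
t: 22.05
eef_pos: [430.8, -3.3, 43.8]
tcp_rot: [3.117, 0.002, 0.087]
ft_force: [-0.4, -0.4, -1.5]
opening: 0.203
```

```bash
python3 look.py w13
```

```text
22.1 [430.9  -3.1  43.8] [3.117e+00 2.000e-03 8.700e-02] [-0.19  0.26 -0.79] 0.20777977558661134
```

View pics/w13.png

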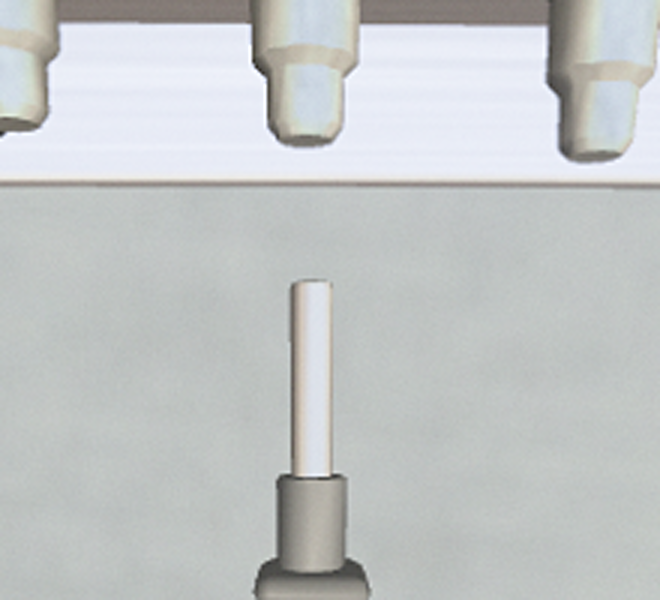

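Request:
{"method": "arm_command", "body": {"deltas": [[[1,0.09,0.013,0,0],[1,0.06,0.008,0,0],[1,0.04,0.004,0,0],[1,0.02,0,0,0],[1,0,0,0,0]]]}}

```text
t: 22.52
eef_pos: [454.1, 2.0, 43.9]
tcp_rot: [3.118, 0.002, 0.09]
ft_force: [-1.6, -0.7, -0.3]
opening: 0.212
```

```bash
python3 look.py w14
```

```text
22.5667 [453.8   2.   43.8] [3.118e+00 2.000e-03 9.000e-02] [-1.12 -1.09 -0.29] 0.2108167846651425
```

View pics/w14.png

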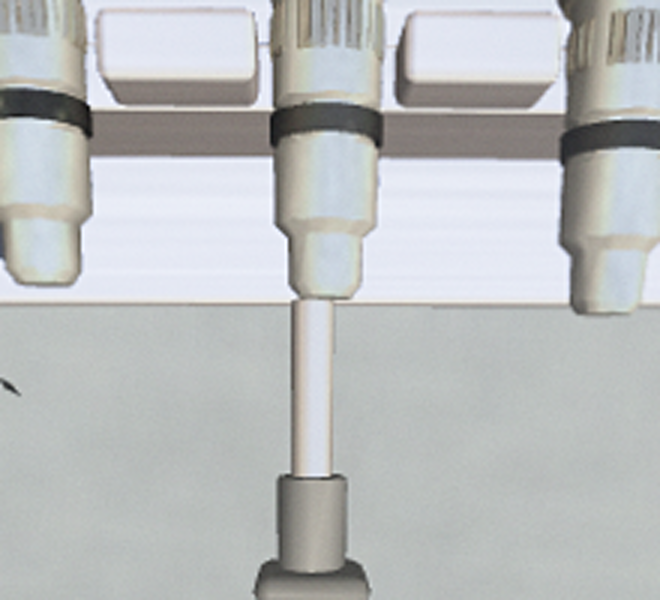

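The tip is 2.4 mm left of the nose centre. I'll back off, centre it and press again.

Request:
{"method": "arm_command", "body": {"deltas": [[[1,-0.08,-0.01,0,0],[1,0,-0.025,0,0],[1,0,0,0,0],[1,0,0,0,0]]]}}

```text
t: 22.9
eef_pos: [444.2, -1.6, 43.7]
tcp_rot: [3.118, 0.003, 0.09]
ft_force: [0.5, -0.4, -0.8]
opening: 0.205
```

```bash
python3 look.py w15
```

```text
22.95 [444.3  -1.6  43.7] [3.118e+00 2.000e-03 9.000e-02] [-0.42 -0.95 -0.27] 0.20638113758850232
```

View pics/w15.png

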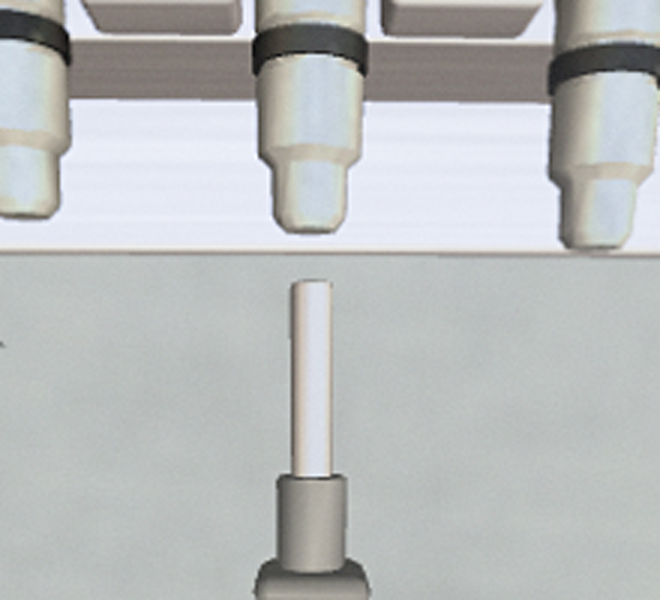

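Centred. Now straight forward 10 mm, and hold.

Request:
{"method": "arm_command", "body": {"deltas": [[[1,0.04,0.004,0,0],[1,0.04,0.003,0,0],[1,0.025,0,0,0],[1,0,0,0,0],[1,0,0,0,0],[1,0,0,0,0],[1,0,0,0,0],[1,0,0,0,0],[1,0,0,0,0],[1,0,0,0,0],[1,0,0,0,0],[1,0,0,0,0]]]}}

```text
t: 23.95
eef_pos: [455.3, -0.9, 43.7]
tcp_rot: [3.118, 0.004, 0.09]
ft_force: [-1.4, -0.8, 0.1]
opening: 0.208
```

```bash
python3 look.py w16
```

```text
24.0 [455.3  -0.9  43.7] [3.118 0.004 0.09 ] [-1.13  0.02 -0.35] 0.20894968962197963
```

View pics/w16.png

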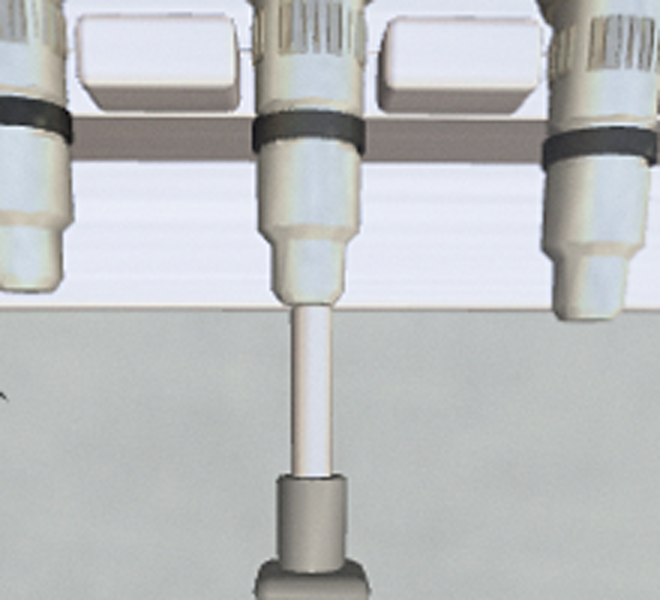

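Request:
{"method": "arm_command", "body": {"deltas": [[[1,-0.1,-0.01,0,0],[1,-0.1,-0.01,0,0],[1,0.0,-0.15,0,0],[1,0.02,-0.15,0,0],[1,0.02,-0.08,0,0],[1,0,-0.03,0,0],[1,0,0,0,0],[1,0,0,0,0]]]}}

```text
t: 24.67
eef_pos: [434.3, -45.0, 43.8]
tcp_rot: [3.118, 0.004, 0.09]
ft_force: [-0.6, -0.8, -0.8]
opening: 0.21
```

Request:
{"method": "arm_command", "body": {"deltas": [[[1,0.06,-0.02,0,-0.004],[1,0.04,-0.005,0,0],[1,0,0,0,0],[1,0,0,0,0]]]}}

```text
t: 25.0
eef_pos: [445.3, -46.5, 43.8]
tcp_rot: [3.118, 0.003, 0.088]
ft_force: [0.1, 0.3, -0.9]
opening: 0.207
```

```bash
python3 look.py w17
```

```text
25.05 [445.3 -46.5  43.8] [3.118e+00 3.000e-03 8.800e-02] [ 0.54 -0.02 -0.19] 0.20948419629579684
```

View pics/w17.png

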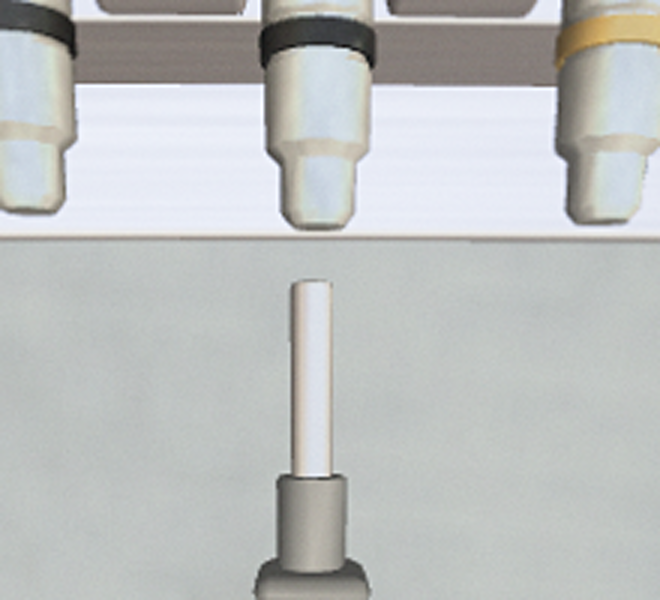

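Request:
{"method": "arm_command", "body": {"deltas": [[[1,0.04,-0.006,0,0],[1,0.04,0,0,0],[1,0.035,0,0,0],[1,0,0,0,0],[1,0,0,0,0],[1,0,0,0,0],[1,0,0,0,0],[1,0,0,0,0],[1,0,0,0,0],[1,0,0,0,0],[1,0,0,0,0],[1,0,0,0,0]]]}}

```text
t: 26.05
eef_pos: [456.7, -46.6, 43.7]
tcp_rot: [3.119, 0.006, 0.088]
ft_force: [-0.8, -0.2, -0.2]
opening: 0.21
```

```bash
python3 look.py w18
```

```text
26.1 [456.7 -46.5  43.7] [3.119 0.006 0.088] [-0.53 -0.48 -0.46] 0.20972491902367274
```

View pics/w18.png

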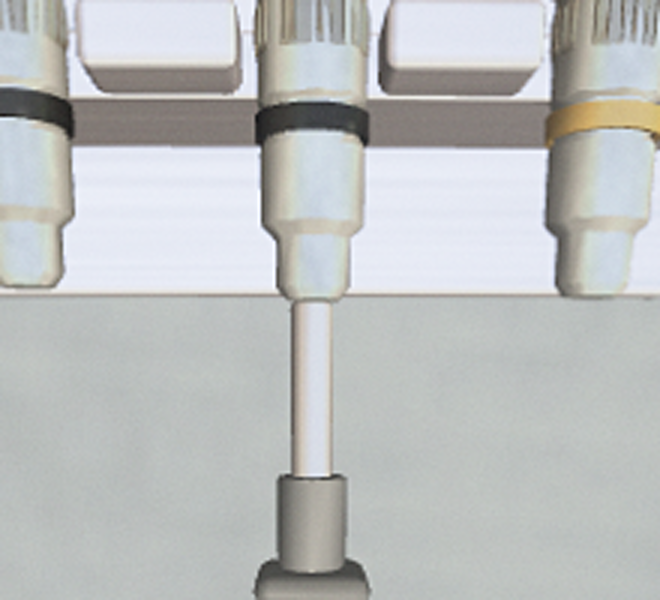

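Request:
{"method": "arm_command", "body": {"deltas": [[[1,-0.1,-0.01,0,0],[1,-0.1,-0.01,0,0],[1,0.0,-0.15,0,0],[1,0.03,-0.15,0,0],[1,0.04,-0.09,0,0],[1,0.02,-0.03,0,0],[1,0.02,-0.02,0,0],[1,0,0,0,0],[1,0,0,0,0]]]}}

```text
t: 26.85
eef_pos: [443.0, -93.6, 43.7]
tcp_rot: [3.119, 0.006, 0.089]
ft_force: [0.6, 0.4, -1.4]
opening: 0.209
```

```bash
python3 look.py w19
```

```text
26.9 [443.  -93.5  43.7] [3.119 0.006 0.089] [-0.04  0.66 -0.97] 0.20792504647985063
```

View pics/w19.png

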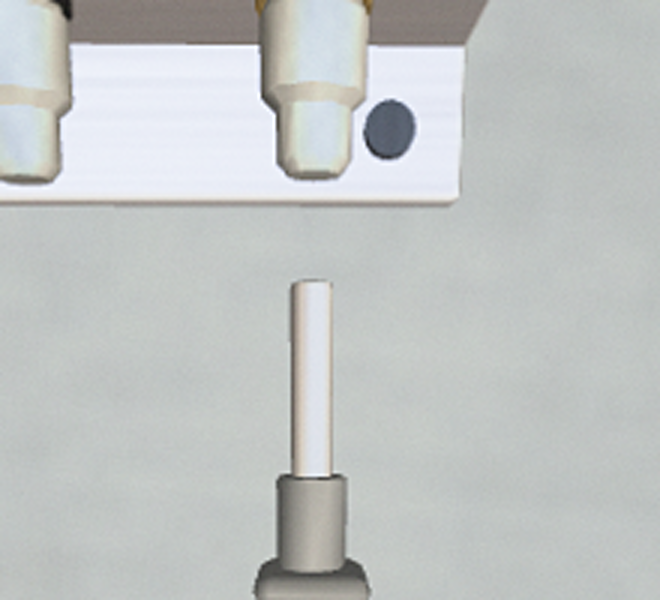

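Request:
{"method": "arm_command", "body": {"deltas": [[[1,0.06,0.004,0,0],[1,0.05,0.004,0,0],[1,0.04,0.002,0,0],[1,0.02,0,0,0],[1,0,0,0,0]]]}}

```text
t: 27.32
eef_pos: [461.6, -90.9, 43.6]
tcp_rot: [3.12, 0.007, 0.091]
ft_force: [-1.4, -0.2, -0.8]
opening: 0.203
```

```bash
python3 look.py w20
```

```text
27.3667 [461.4 -90.9  43.6] [3.12  0.007 0.091] [-0.71 -1.06 -0.24] 0.208173363112398
```

View pics/w20.png

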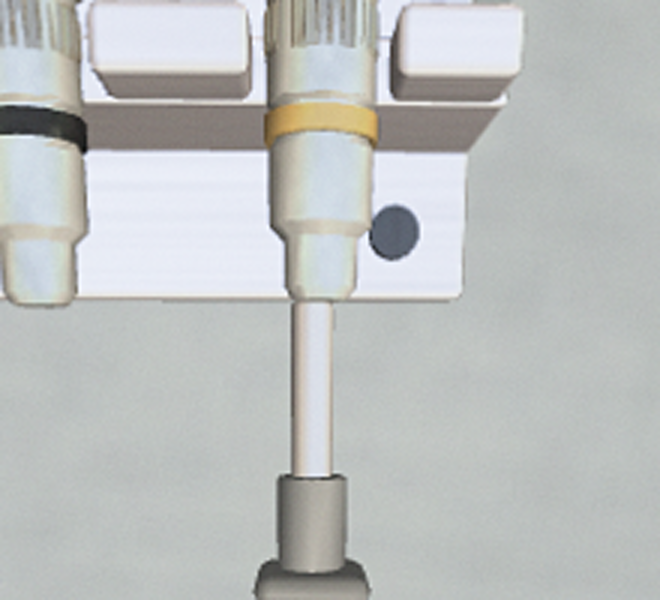

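The tip is in contact and fully on the face, about 1.5 mm off centre and 3 mm compressed. Holding.

Request:
{"method": "arm_command", "body": {"deltas": [[[1,0.005,0,0,0],[1,0,0,0,0],[1,0,0,0,0],[1,0,0,0,0],[1,0,0,0,0],[1,0,0,0,0],[1,0,0,0,0],[1,0,0,0,0],[1,0,0,0,0],[1,0,0,0,0]]]}}

```text
t: 28.2
eef_pos: [460.9, -90.8, 43.5]
tcp_rot: [3.12, 0.008, 0.09]
ft_force: [-1.2, -0.8, -1.3]
opening: 0.208
```

```bash
python3 look.py w21
```

```text
28.25 [460.9 -90.8  43.5] [3.12  0.008 0.09 ] [-0.59  0.09  0.33] 0.20950293323732536
```

View pics/w21.png

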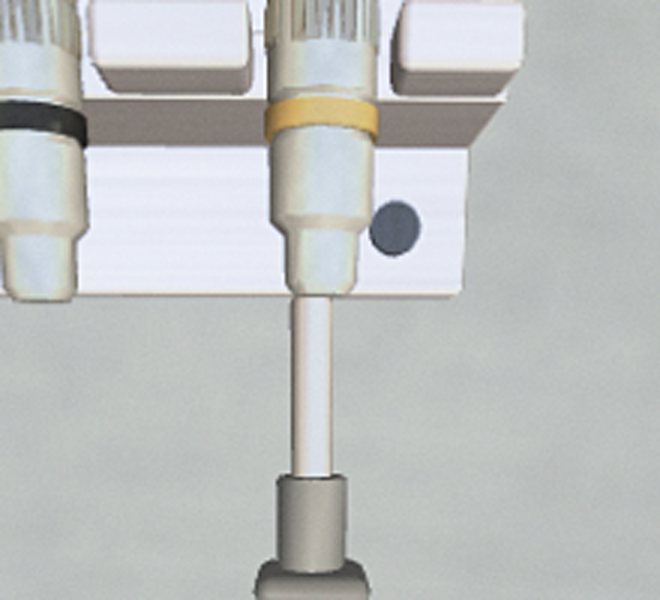

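Request:
{"method": "arm_command", "body": {"deltas": [[[1,-0.15,-0.01,0,0],[1,-0.2,-0.01,0.1,0],[1,0,0,0.3,0],[1,0,0.1,0.3,0],[1,0,0.25,0.2,0.159],[1,0,0.3,0,0.159],[1,0,0.3,0,0.159],[1,0.05,0.3,0,0.159],[1,0.1,0.3,0,0.159],[1,0.1,0.3,0,0.159],[1,0.1,0.3,0,0.159],[1,0.1,0.3,0,0.159]]]}}

```text
t: 29.25
eef_pos: [470.7, 159.1, 139.2]
tcp_rot: [3.115, 0.003, 1.092]
ft_force: [1.4, -1.5, -0.4]
opening: 0.208
```

Request:
{"method": "arm_command", "body": {"deltas": [[[1,0.2,0.25,0,0.159],[1,0.2,0.25,0,0.159],[1,0.2,0.25,0,0.159],[1,0.2,0.25,0,0.159],[1,0.15,0.2,0,0.159],[1,0.08,0.1,0,0.04],[1,0,0,0,0],[1,0,0,0,0]]]}}

```text
t: 29.92
eef_pos: [577.9, 303.7, 138.1]
tcp_rot: [3.112, 0.002, 1.76]
ft_force: [-0.8, 0.1, -1.7]
opening: 0.21
```

```bash
python3 - <<'E'
from h import *
c=cam('wrist');save(c,'w22.png')
s=env.state();print(s['eef_pos'],s['tcp_rot'])
E
```

```text
[577.69666843 303.44429977 138.12214665] [3.11253742e+00 1.61091483e-03 1.75981862e+00]
```

View pics/w22.png

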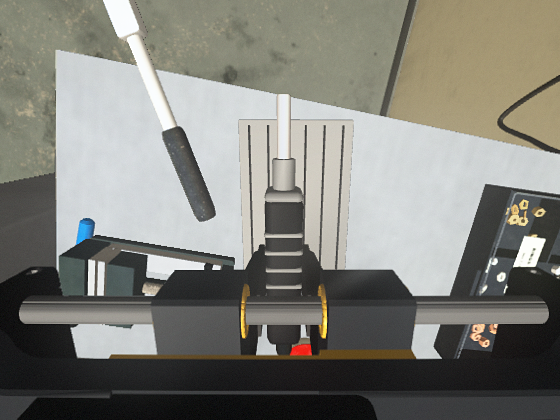

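Request:
{"method": "arm_command", "body": {"deltas": [[[1,0.1,0.08,-0.15,0],[1,0.04,0.01,-0.2,0],[1,0,0,-0.25,0],[1,0,0,-0.25,0],[1,0,0,-0.15,0],[1,0,0,-0.05,0],[1,0,0,0,0],[1,0,0,0,0]]]}}

```text
t: 30.63
eef_pos: [589.4, 306.0, 32.8]
tcp_rot: [3.111, 0.002, 1.745]
ft_force: [0.3, 0.7, -1.4]
opening: 0.209
```

Request:
{"method": "arm_command", "body": {"deltas": [[[1,0.015,0.055,-0.05,0],[1,0,0.01,-0.06,0],[1,0,0,-0.06,0],[1,0,0,-0.04,0],[1,0,0,-0.02,0],[1,0,0,0,0]]]}}

```text
t: 31.13
eef_pos: [592.5, 313.5, 11.9]
tcp_rot: [3.105, 0.0, 1.743]
ft_force: [-0.9, 0.2, -0.4]
opening: 0.207
```

Request:
{"method": "arm_command", "body": {"deltas": [[[1,-0.01,-0.01,-0.03,0],[1,0,0,-0.025,0],[1,0,0,-0.01,0],[1,0,0,0,0]]]}}

```text
t: 31.47
eef_pos: [591.6, 312.7, 6.0]
tcp_rot: [3.104, -0.0, 1.743]
ft_force: [-0.2, -0.7, 0.4]
opening: 0.207
```

Request:
{"method": "arm_command", "body": {"deltas": [[[1,0,0,-0.01,0],[1,0,0,0,0],[0.4,0,0,0,0],[0.4,0,0,0,0],[0.4,0,0,0,0],[0.4,0,0,0,0],[0.4,0,0,0,0],[0.4,0,0,0,0],[0.4,0,0,0,0]]]}}

```text
t: 32.22
eef_pos: [592.0, 312.7, 5.6]
tcp_rot: [3.103, -0.0, 1.743]
ft_force: [0.9, 0.1, -0.3]
opening: 0.591
```

Request:
{"method": "arm_command", "body": {"deltas": [[[0.4,0,0,0.05,0],[0.4,0,0,0.15,0],[0.4,0,0,0.25,0],[0.4,0,0,0.3,0],[0.4,0,-0.1,0.3,0],[0.4,0,-0.2,0.2,0],[0.4,0,-0.3,0,0],[0.4,0,-0.3,0,0],[0.4,0,-0.1,0,0],[0.4,0,0,0,0]]]}}

```text
t: 33.05
eef_pos: [590.3, 210.1, 139.3]
tcp_rot: [3.101, 0.0, 1.746]
ft_force: [-0.4, -0.0, 0.5]
opening: 0.599
```

```bash
python3 - <<'E'
from h import *
c=cam('wrist');save(c,'w23.png');np.save('w23.npy',c,allow_pickle=True)
s=env.state();print(s['eef_pos'],s['tcp_rot'])
E
```

```text
[590.45811756 210.89704241 139.2657949 ] [3.10082851e+00 3.59723604e-04 1.74645876e+00]
```

View pics/w23.png

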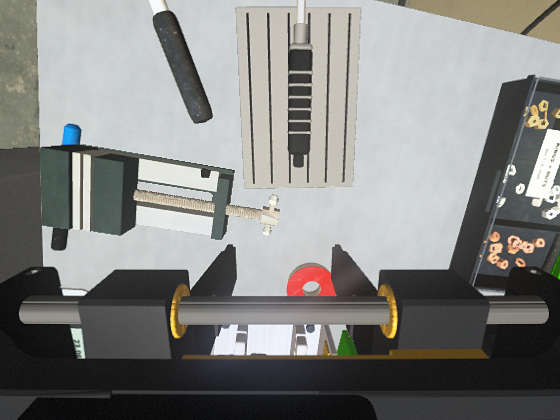

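```bash
python3 - <<'E'
from h import *
c=np.load('w23.npy',allow_pickle=True).item()
m=np.array([plane(c,*p,3) for p in((236,8),(361,9),(244,188),(353,186))]);print(m.round(1),m.mean(0))
f=plane(c,301,43,22);r=plane(c,299.5,153,20);print(f,r,(f+r)/2)
E
```

```text
[[522.8 379.5   3. ]
 [630.4 399.4   3. ]
 [552.  224.1   3. ]
 [660.1 244.6   3. ]] [591.32371213 311.89139204   3.        ]
[582.58197243 358.03020813  22.        ] [598.62538525 268.38666537  20.        ] [590.60367884 313.20843675  21.        ]
```

Request:
{"method": "arm_command", "body": {"deltas": [[[0.5,-0.1,-0.2,0.1,-0.159],[0.5,-0.2,-0.2,0,-0.159],[0.5,-0.3,-0.2,0,-0.159],[0.5,-0.3,-0.25,0,-0.159],[0.5,-0.2,-0.35,0,-0.159],[0.5,0,-0.35,0,-0.159],[0.5,0,-0.4,0,-0.159],[0.5,0,-0.4,0,-0.159],[0.5,0,-0.4,0,-0.159],[0.5,0,-0.4,0,-0.159],[0.5,0,-0.4,0,-0.159],[0.5,0.1,-0.4,0,-0.159]]]}}

```text
t: 34.1
eef_pos: [485.4, -180.0, 147.8]
tcp_rot: [3.103, -0.0, 0.246]
ft_force: [1.8, 0.5, 0.4]
opening: 0.493
```

Request:
{"method": "arm_command", "body": {"deltas": [[[0.5,0,-0.25,0,-0.159],[0.5,0,-0.2,0,-0.159],[0.5,0,-0.2,0,-0.159],[0.5,0,-0.15,0,-0.159],[0.5,0,-0.05,0,-0.159],[0.5,0,0,0,-0.159],[0.5,0,0,0,-0.12],[0.5,0,0,0,0],[0.5,0,0,0,0]]]}}

```text
t: 34.85
eef_pos: [493.8, -271.4, 144.6]
tcp_rot: [3.103, 0.0, -0.607]
ft_force: [-0.4, -0.0, -0.4]
opening: 0.502
```

```bash
python3 bars.py wrist; python3 -c "
from h import *
s=env.state();print(s['eef_pos'],s['tcp_rot'])"
```

```text
dial ctr [ 481.9 -282.8] mean [ 481.7 -282.6] size [11.6 48.2] worlddir -0.63 val 2.826 scale 6.0
sel ctr [ 464.7 -383.7] mean [ 464.6 -384. ] size [46.1 11.8] worlddir 1.151 val 1.044 scale 2.22
[ 493.80238953 -271.34287204  144.63708666] [ 3.10345268e+00  1.33545820e-04 -6.06725474e-01]
```

Request:
{"method": "arm_command", "body": {"deltas": [[[0.5,-0.06,-0.05,-0.15,-0.02],[0.5,-0.06,-0.06,-0.2,-0.01],[0.5,0,0,-0.2,0],[0.5,0,0,-0.1,0],[0.5,0,0,-0.05,0],[0.5,0,0,0,0]]]}}

```text
t: 35.4
eef_pos: [484.1, -280.2, 73.1]
tcp_rot: [3.104, -0.003, -0.611]
ft_force: [-0.1, 0.8, 0.4]
opening: 0.501
```

Request:
{"method": "arm_command", "body": {"deltas": [[[0.5,-0.025,-0.02,-0.06,-0.02],[0.5,0,0,-0.06,0],[0.5,0,0,-0.03,0],[0.5,0,0,0,0]]]}}

```text
t: 35.73
eef_pos: [482.6, -282.4, 58.7]
tcp_rot: [3.104, -0.005, -0.626]
ft_force: [-0.5, 0.0, 0.5]
opening: 0.499
```

Request:
{"method": "arm_command", "body": {"deltas": [[[1,-0.01,0,-0.01,0],[1,0,0,0,0],[1,0,0,0,0],[1,0,0,0,0],[1,0,0,0,0],[1,0,0,0,0],[1,0,0,0,0],[1,0,0,0,0]]]}}

```text
t: 36.4
eef_pos: [482.3, -282.4, 58.9]
tcp_rot: [3.104, -0.008, -0.626]
ft_force: [-0.7, -1.7, -1.2]
opening: 0.138
```

Request:
{"method": "arm_command", "body": {"deltas": [[[1,0,0,0,0.05],[1,0,0,0,0.15],[1,0,0,0,0.15],[1,0,0,0,0.15],[1,0,0,0,0.15],[1,0,0,0,0.15],[1,0,0,0,0.15],[1,0,0,0,0.15],[1,0,0,0,0.15],[1,0,0,0,0.15],[1,0,0,0,0.15],[1,0,0,0,0.15]]]}}

```text
t: 37.4
eef_pos: [482.6, -281.5, 58.9]
tcp_rot: [3.106, -0.008, 0.767]
ft_force: [1.2, 1.3, -1.9]
opening: 0.139
```

Request:
{"method": "arm_command", "body": {"deltas": [[[1,0,0,0,0.15],[1,0,0,0,0.15],[1,0,0,0,0.15],[1,0,0,0,0.15],[1,0,0,0,0.15],[1,0,0,0,0.15],[1,0,0,0,0.15],[1,0,0,0,0.15],[1,0,0,0,0.15],[1,0,0,0,0.15],[1,0,0,0,0.1],[1,0,0,0,0]]]}}

```text
t: 38.4
eef_pos: [481.7, -281.0, 58.8]
tcp_rot: [3.109, -0.009, 2.097]
ft_force: [1.7, 1.1, -0.6]
opening: 0.134
```

Request:
{"method": "arm_command", "body": {"deltas": [[[1,0,0,0,0.08],[1,0,0,0,0.04],[1,0,0,0,0.02],[1,0,0,0,0.02],[1,0,0,0,0]]]}}

```text
t: 38.82
eef_pos: [481.6, -281.0, 58.9]
tcp_rot: [3.109, -0.009, 2.216]
ft_force: [0.5, 0.5, -0.8]
opening: 0.138
```

Request:
{"method": "arm_command", "body": {"deltas": [[[0.5,0,0,0,0],[0.5,0,0,0,0],[0.5,0,0,0,0],[0.5,0,0,0,0],[0.5,0,0,0,0],[0.5,0,0,0.1,0],[0.5,0,0,0.2,0],[0.5,0,0,0.2,-0.1],[0.5,0,-0.1,0.1,-0.159],[0.5,0,-0.1,0,-0.159],[0.5,0,0,0,-0.159],[0.5,0,0,0,-0.159]]]}}

```text
t: 39.82
eef_pos: [481.4, -302.0, 126.4]
tcp_rot: [3.107, -0.009, 1.628]
ft_force: [0.4, 0.5, -0.8]
opening: 0.499
```

Request:
{"method": "arm_command", "body": {"deltas": [[[0.5,-0.1,-0.15,0,-0.159],[0.5,-0.05,-0.2,0,-0.159],[0.5,0,-0.2,0,-0.159],[0.5,0,-0.15,0,-0.05],[0.5,0,0,0,0],[0.5,0,0,0,0]]]}}

```text
t: 40.32
eef_pos: [465.7, -374.5, 131.9]
tcp_rot: [3.104, -0.007, 1.203]
ft_force: [0.8, -0.6, 1.1]
opening: 0.497
```

```bash
python3 bars.py wrist; python3 -c "
from h import *
s=env.state();print(s['eef_pos'],s['tcp_rot']);c=cam('wrist');save(c,'w24.png')"
```

```text
dial ctr [ 479.6 -281. ] mean [ 480.  -281.5] size [12.2 49.6] worlddir 2.198 val -0.002 scale -0.0
sel ctr [ 464.6 -382.3] mean [ 464.3 -383. ] size [49.7 12.2] worlddir 1.149 val 1.047 scale 2.22
[ 465.79252827 -374.37016854  131.93630187] [ 3.10348523 -0.00688593  1.20352753]
```

View pics/w24.png

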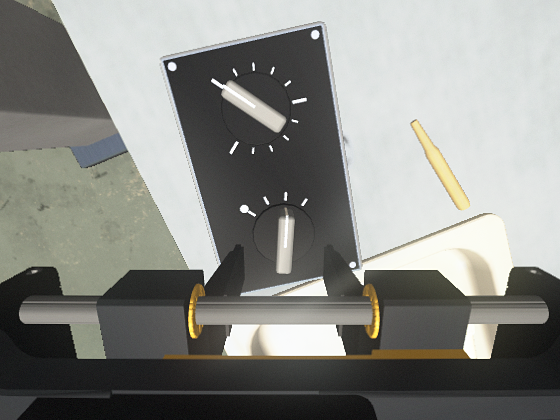

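The dial reads 0. Next I'll grip the selector at (464.5,-383.5), yaw 1.149.

Request:
{"method": "arm_command", "body": {"deltas": [[[0.5,0,-0.05,-0.15,-0.05],[0.5,0,-0.05,-0.2,-0.02],[0.5,0,0,-0.2,0],[0.5,0,0,-0.1,0],[0.5,0,0,0,0],[0.5,0,0,0,0]]]}}

```text
t: 40.92
eef_pos: [467.1, -379.5, 67.0]
tcp_rot: [3.102, -0.007, 1.158]
ft_force: [0.5, -0.7, 0.4]
opening: 0.502
```

Request:
{"method": "arm_command", "body": {"deltas": [[[0.5,-0.02,-0.035,-0.06,-0.01],[0.5,0,0,-0.03,0],[0.5,0,0,0,0],[1,0,0,0,0],[1,0,0,0,0],[1,0,0,0,0],[1,0,0,0,0],[1,0,0,0,0],[1,0,0,0,0],[1,0,0,0,0],[1,0,0,0,0]]]}}

```text
t: 41.83
eef_pos: [465.9, -383.5, 61.2]
tcp_rot: [3.099, -0.005, 1.152]
ft_force: [-0.8, -0.5, -1.0]
opening: 0.14
```

Request:
{"method": "arm_command", "body": {"deltas": [[[1,0,0,0,0.12],[1,0,0,0,0.12],[1,0,0,0,0.12],[1,0,0,0,0.12],[1,0,0,0,0.12],[1,0,0,0,0.12],[1,0,0,0,0.12],[1,0,0,0,0.12],[1,0,0,0,0.12],[1,0,0,0,0.12],[1,0,0,0,0.1],[1,0,0,0,0]]]}}

```text
t: 42.83
eef_pos: [464.8, -383.4, 61.2]
tcp_rot: [3.1, -0.006, 2.223]
ft_force: [-0.4, 1.1, 1.3]
opening: 0.138
```

Request:
{"method": "arm_command", "body": {"deltas": [[[1,0,0,0,-0.02],[0.5,0,0,0,0],[0.5,0,0,0,0],[0.5,0,0,0,0],[0.5,0,0,0,0],[0.5,0,0,0,0],[0.5,0,0,0.1,0],[0.5,0,0,0.2,0],[0.5,0,0,0.3,0],[0.5,0,0,0.2,0],[0.5,0,0,0,0],[0.5,0,0,0,0]]]}}

```text
t: 43.83
eef_pos: [464.5, -382.9, 146.6]
tcp_rot: [3.1, -0.007, 2.193]
ft_force: [-0.2, -0.0, -1.0]
opening: 0.498
```

```bash
python3 bars.py wrist; python3 -c "
from h import *
s=env.state();print(s['eef_pos'],s['tcp_rot'],s['ft_force']);c=cam('wrist');save(c,'w25.png');c=cam('top');save(c,'t25.png');cv2.imwrite('pics/t25z.png',cv2.resize(c['frame'][160:290,140:340],None,fx=4,fy=4,interpolation=cv2.INTER_CUBIC)[:,:,::-1])"
```

```text
dial ctr [ 477.7 -284.5] mean [ 477.5 -283.5] size [18.4 47.6] worlddir 2.191 val 0.004 scale 0.01
sel ctr [ 462.4 -383.7] mean [ 462.6 -383.4] size [11.9 48.1] worlddir 2.193 val 0.002 scale 0.01
[ 464.62735409 -382.94750068  146.58236991] [ 3.10031998 -0.00649051  2.19336157] [ 0.15979959 -0.08241885  0.44965617]
```

View pics/w25.png

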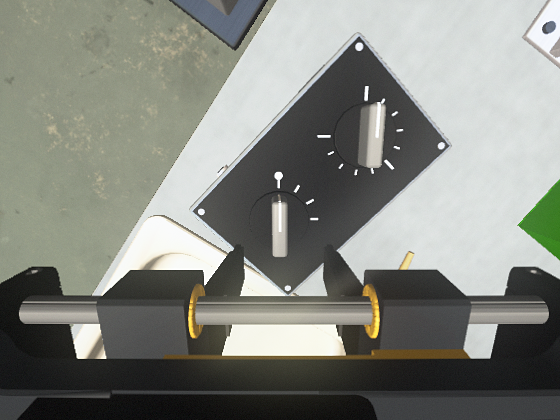

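View pics/t25z.png

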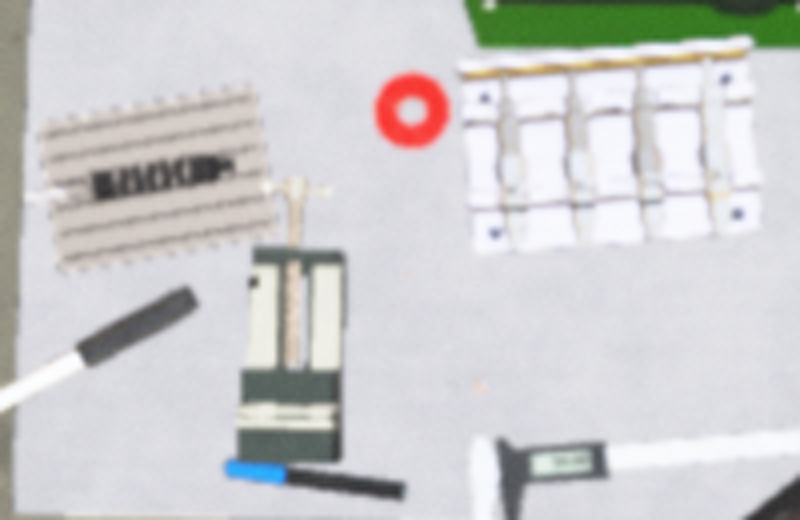

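```bash
python3 -c "
from h import *
print(env.job_done())"
```

```text
the job is handed in; nothing more can be done
None
```

The job is done in the order asked and was handed in at about 44 s; `job_done()` gave no verdict.

- **Settings:** I clicked the selector two places clockwise (camera reading 1.04–1.05 rad). The dial stood at about 3.4 at the start, and I turned it to 6.0. Both still read the same after the testing.
- **Holders:** All four were present. I pressed the probe tip on each near face from left to right, with 2–4 mm of spring travel (about 1 N) for at least 0.75 s. The top view afterwards showed all four still in their cradles.
    - **Holder 2:** I touched it twice. The first touch was about 2.4 mm off centre, so I backed off, centred the tip and pressed again.
    - **Holder 4:** The tip pressed about 1.5 mm off centre, but fully on the face.
- **Probe:** It lies along the mat within about 1.5 mm of its middle. The wrist camera measured this just after I let go, and the last top view showed it unchanged.
- **Final state:** The dial reads 0.00 on the scale and the selector is at off (0.002 rad). The gripper is open, about 65 mm above the knobs and touching nothing.

I saw no grip slackening and no knocked objects. The top camera placed the holder faces about 4 mm further right than the wrist camera did; I went by the wrist camera and checked the tip against each nose in its picture.

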